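# Book a batch of nuts and bolts in at the inspection desk

### The arm

A 6-joint arm with a two-finger parallel gripper is mounted at the origin on the work surface. World frame = base frame: x ahead of the robot, y to its left, z up, the work surface at z = 0. Lengths are in m, angles in rad, forces in N, time in s.
With the tool pointing down it reaches from about 0.35 to 0.725 m from the base axis. Payload 6 kg.
Tool frame: the origin (TCP) lies midway between the tips of the shut fingers; the grasp point (between the pads) lies 19 mm behind it; z points along the fingers, y is the line along which they close (so a half turn about z gives the same grasp; the last joint's range is limited). The gripper opens to 85 mm and grips with 20 to 120 N. Pads are 22 mm wide; open, the fingers measure 114 mm over their backs; the gripper's body (76 mm by 85 mm) begins 54 mm behind the grasp point. The pads swing forward as they close: fully open they stand 13 mm farther back than shut.
Start: joints at [1.614, 0.04, 0.085, 0, -1.615, -0.334], TCP at [0.172, 0.575, 0.231] pointing down, gripper open.
Joint ranges: [-2.56, 2.56], [-1.29, 2.01], [-1.08, 1.49], [-3.29, 1.98], [-2.81, -0.18], [-2.99, 2.99]. Speed limits (rad/s): [2.57, 2.57, 3.01, 3.14, 3.14, 3.14].

### API

Orientations are given as a 3x3 rotation matrix whose columns are the frame's x, y, z axes.
In Python, from rig import telemetry, imaging, workorder, look_for, outline_of, mark_of gives the robot as it stands.
- The arm moves only by the tool play_rows, never from a script. Its argument "commands" is a list of rows, each an object with "hand": the opening, from 0 (shut) to 1 (fully open); "delta_pos": the shift along the tool's x, y, z in units of 0.1 m (1.0 is 0.1 m), a list of three; "spin": the turn about the tool's z in units of 120 degrees (1.0 is 120 degrees). In form: [{"hand": hand, "delta_pos": [tx, ty, tz], "spin": spin}, ...]. A call has 1 to 12 rows; each row shifts and turns the commanded pose from where the row before left it, along the tool's axes as they then stand; what a row does not reach is not made up. A row lasts 1/8 s, in which the tool goes at most 62.5 mm and 10.7 degrees, less where a joint would pass 70% of its speed; a pose out of reach is approached as far as the arm can. A call with a number of a shift or a turn outside -1 to 1 is refused whole. A call with a gripper value outside its range is refused whole. The fingers move at their own pace and stop on an object; "grip_force" is the grip in N (left out, the last holds). Time passes only in rows, so rows that do not move let the fingers close. It gives the time, the measured TCP pose, the force, the opening and the grip force at its end, in the units of the state.
- telemetry.sense(): the state, without advancing time (a new reading comes with each control period).
- imaging.read_camera(name): name is "scene" or "top" or "wrist"; returns (picture, depth): 420x560x3 uint8, red, green, blue; 420x560 float32, m along the optical axis (not along the pixel's ray), 0 where there is no reading.
- imaging.camera_model(name): a dict with "fx", "fy", "cx", "cy" (pixels), "rvec" (rotation vector, rad) and "tvec" (3), from world to camera coordinates, as OpenCV has them. Camera axes: x right, y down, z forward; pixel columns grow to the right and rows downward; lengths in m; the calibration is good to about 2 mm. The wrist camera is an equidistant fisheye: a pixel r from the principal point sees the ray r / f radians off the axis. A picture is of the moment at which its call begins: read the wrist's pose just before it. camera_model takes no time and is no camera call; for the wrist camera it gives the pose at the moment of the call.
- workorder.job_done(): hands the job in; it is judged then, once.
Trained networks look in the newest picture that a camera, given by its name, has taken for a name from the list of things; names that differ only in an ending like _2 or _b are one class to them, and where a whole thing is asked for, a point or a joint stands for the part that bears it (a point fixed in the world has none). Each returns a list of dicts, best first, with "confidence" (0 to 1); they miss things now and then, are a little off and sometimes report something else, mostly with a low value. They report only what shows in the picture. A call takes as long as a camera call. They do not tell look-alikes from the thing itself.
- look_for(camera, query): "rect" ([left, top, right, bottom] in pixels, round what is visible of it).
- outline_of(camera, query): "region" (420x560 bool, what is visible of it) and "rect" ([left, top, right, bottom] in pixels, round what is visible of it).
- mark_of(camera, query): "at" ([column, row] in pixels: a listed point, or the origin of a listed thing).
The state is a dict: "t": time; "joint_pos": joint angles; "joint_vel": joint speeds; "effort": joint torques, N m; "tcp_pos": TCP position; "tcp_rot": TCP orientation; "contact_force": force on the tool from outside, world axes, zero at the start; "moment": the same for the moment, N m; "opening": finger opening in m; "finger_force": force on a finger pad.
Only numpy, scipy, OpenCV 4.12 (cv2) and the standard library are available. Lean on these libraries where they do the work, as an engineer would, in place of code of your own. Each camera call takes 0.05 s, during which the arm holds its last target. There are 200 camera calls.

### The job

First press the orange code block fully home in the recess of the grey station, so that its shoulder is flush with the top. Then pour all the nuts from the blue cup into the blue bay of the tray, stand the empty cup back on its black mat, and lay every body bolt in the yellow bay. When all that is done, press the station's red lever down until it latches and stays down; leave the file and the bottle alone.

Things in the scene. Friction and masses are not known exactly. Their poses are not given: they have to be found in the camera images.
- nut_bay (a point): Centre of the inner floor (3 mm above the bench) of the blue-lined bay of the fixed aluminium sorting tray. The tray is 220 (x) x 272 (y) mm with walls 35 mm high and 4 mm thick, and one divider of the same height parallel to its x axis. Each bay is 212 (x) x 130 (y) mm inside. Axes are the tray's: x along the bays, z up. The blue bay is on the tray's +y side.
- bolt_bay (a point): Centre of the inner floor of the yellow-lined bay of the same tray, on its -y side; same size, heights and axes as the blue bay.
- recess (a point): Centre of the mouth of the rectangular recess in the grey batch station (a fixed plate 210 x 220 mm, top 40 mm above the bench). The mouth is 84 (x) x 54 (y) mm with a 3 mm chamfer, 25.5 mm deep. Axes are the station's, z up. The recess lies at the station's -y side, 115 mm from the lever.
- lever (a joint): Latching lever of the station, rad: 0 = sprung up (about 43 degrees above level), 0.70 = fully down against its stop (3 degrees above level). The spring pushes it back up with 7 to 9 N at the pad until about 0.60; beyond that the detent pulls it down to 0.70 and holds it there (about 4 N at the pad would lift it).
- lever_pad (a point): Centre of the upper face of the lever's red press pad, 42 x 40 mm, 130 mm from the hinge and about 165 mm above the bench when up, 85 mm when down. It moves on an arc about lever_hinge, in the station's x-z plane, going down and towards the station's -x.
- lever_hinge (a point): Axis of the lever's hinge, 70 mm above the bench, axes of the station: the hinge line runs along y, the lever extends from it to -x.
- block: Loose orange code block, 80 (x) x 50 (y) x 25 (z) mm, with a black grip rib on top 60 (x) x 18 (y) mm, rising from 25 to 53 mm. Origin: centre of its underside, z up. Either way round fits; pressed home, its orange shoulder is level with the station's top. 0.10 to 0.20 kg.
- mat: Fixed black rubber mat, 150 x 130 x 3 mm, the cup's place. Origin: centre of its underside.
- cup: Loose blue pouring cup, holding the nuts at the start. Base 64 (x) x 68 (y) mm, walls 62 mm high, 3 mm thick; the front (-x) wall slopes outward at 48 degrees from the base to the pouring lip. 0.18 to 0.29 kg empty. Tip it lip down by 90 to 115 degrees to empty it. Origin: on the underside, 30 mm behind the foot of the sloped wall and 34 mm ahead of the back; z up, lip towards -x.
- cup_lip (a point): Middle of the cup's pouring lip, 62 mm ahead (-x) of the cup's origin and 37 mm above its underside; axes of the cup. The two side walls flank it, upright rectangles reaching to the same x over the full 62 mm height.
- cup_handle (a point): Grip point of the cup's handle: on the bar's centre line, 85 mm behind (+x) the cup's origin and 53 mm above its underside; axes of the cup. The level black bar is 16 mm wide (y) and 18 mm high and runs from x = 34 (back wall) to 112 mm.
- file: Bystander: thread file 220 mm long with a green handle, lying at the far side. Leave it alone.
- bottle: Bystander: white bottle, 56 mm thick, 120 mm high, standing at the left. Leave it alone.
- nut1: Loose brass-coloured hexagon nut, 24 mm across flats, 16 mm thick, 40 g; origin at its centre, z its axis. 5 to 7 nuts are present (of nut5, nut6 and nut7 one or two may be absent: None), all in the cup at the start.
- nut2: Loose brass-coloured hexagon nut, 24 mm across flats, 16 mm thick, 40 g; origin at its centre, z its axis. 5 to 7 nuts are present (of nut5, nut6 and nut7 one or two may be absent: None), all in the cup at the start.
- nut3: Loose brass-coloured hexagon nut, 24 mm across flats, 16 mm thick, 40 g; origin at its centre, z its axis. 5 to 7 nuts are present (of nut5, nut6 and nut7 one or two may be absent: None), all in the cup at the start.
- nut4: Loose brass-coloured hexagon nut, 24 mm across flats, 16 mm thick, 40 g; origin at its centre, z its axis. 5 to 7 nuts are present (of nut5, nut6 and nut7 one or two may be absent: None), all in the cup at the start.
- nut5: Loose brass-coloured hexagon nut, 24 mm across flats, 16 mm thick, 40 g; origin at its centre, z its axis. 5 to 7 nuts are present (of nut5, nut6 and nut7 one or two may be absent: None), all in the cup at the start.
- nut6: Loose brass-coloured hexagon nut, 24 mm across flats, 16 mm thick, 40 g; origin at its centre, z its axis. 5 to 7 nuts are present (of nut5, nut6 and nut7 one or two may be absent: None), all in the cup at the start.
- nut7: Loose brass-coloured hexagon nut, 24 mm across flats, 16 mm thick, 40 g; origin at its centre, z its axis. 5 to 7 nuts are present (of nut5, nut6 and nut7 one or two may be absent: None), all in the cup at the start.
- bolt1: Loose body bolt with a nut run onto its tail, lying flat, 90 mm long along its x axis, 0.20 to 0.30 kg. Dark hexagon head (x = 31 to 45 mm) and bright tail nut (x = -45 to -31 mm), both 30 mm across flats; between them a 20 mm thick threaded shaft. Origin: mid-length on the axis, 15 mm above the bench. 2 to 4 bolts are present (absent: None).
- bolt2: Loose body bolt with a nut run onto its tail, lying flat, 90 mm long along its x axis, 0.20 to 0.30 kg. Dark hexagon head (x = 31 to 45 mm) and bright tail nut (x = -45 to -31 mm), both 30 mm across flats; between them a 20 mm thick threaded shaft. Origin: mid-length on the axis, 15 mm above the bench. 2 to 4 bolts are present (absent: None).
- bolt3: Loose body bolt with a nut run onto its tail, lying flat, 90 mm long along its x axis, 0.20 to 0.30 kg. Dark hexagon head (x = 31 to 45 mm) and bright tail nut (x = -45 to -31 mm), both 30 mm across flats; between them a 20 mm thick threaded shaft. Origin: mid-length on the axis, 15 mm above the bench. 2 to 4 bolts are present (absent: None).
- bolt4: Loose body bolt with a nut run onto its tail, lying flat, 90 mm long along its x axis, 0.20 to 0.30 kg. Dark hexagon head (x = 31 to 45 mm) and bright tail nut (x = -45 to -31 mm), both 30 mm across flats; between them a 20 mm thick threaded shaft. Origin: mid-length on the axis, 15 mm above the bench. 2 to 4 bolts are present (absent: None).
Mind the look-alikes: they are no part of the job. There is more than one size of the cup; the job needs the larger.

How it is judged:
On the way, in this order (a step that is already met when the one before it is completed fails the run):
1. the code block is pressed home in the recess (horizontal distance between block and recess below 0.005 m and z of block in the frame of recess below -0.0225 m and angle between block's own z axis and vertical below 0.06 rad), for 0.3 s.
2. the cup is held tipped over the tray's blue bay (angle between cup's own z axis and vertical above 0.9 rad and horizontal distance between cup and nut_bay below 0.2 m and height (world z) of cup above 0.05 m), for 0.1 s.
3. all nuts lie in the blue bay, all bolts in the yellow bay, and the cup stands on its mat (x of nut1 in the frame of nut_bay between -0.106 and 0.106 m and y of nut1 in the frame of nut_bay between -0.065 and 0.065 m and z of nut1 in the frame of nut_bay between -0.005 and 0.05 m and linear speed of each of nut1, nut2, nut3, nut4, nut5, nut6, nut7, bolt1, bolt2, bolt3, bolt4 below 0.05 m/s and x of nut2 in the frame of nut_bay between -0.106 and 0.106 m and y of nut2 in the frame of nut_bay between -0.065 and 0.065 m and z of nut2 in the frame of nut_bay between -0.005 and 0.05 m and x of nut3 in the frame of nut_bay between -0.106 and 0.106 m and y of nut3 in the frame of nut_bay between -0.065 and 0.065 m and z of nut3 in the frame of nut_bay between -0.005 and 0.05 m and x of nut4 in the frame of nut_bay between -0.106 and 0.106 m and y of nut4 in the frame of nut_bay between -0.065 and 0.065 m and z of nut4 in the frame of nut_bay between -0.005 and 0.05 m and x of nut5 in the frame of nut_bay between -0.106 and 0.106 m and y of nut5 in the frame of nut_bay between -0.065 and 0.065 m and z of nut5 in the frame of nut_bay between -0.005 and 0.05 m and x of nut6 in the frame of nut_bay between -0.106 and 0.106 m and y of nut6 in the frame of nut_bay between -0.065 and 0.065 m and z of nut6 in the frame of nut_bay between -0.005 and 0.05 m and x of nut7 in the frame of nut_bay between -0.106 and 0.106 m and y of nut7 in the frame of nut_bay between -0.065 and 0.065 m and z of nut7 in the frame of nut_bay between -0.005 and 0.05 m and x of bolt1 in the frame of bolt_bay between -0.106 and 0.106 m and y of bolt1 in the frame of bolt_bay between -0.065 and 0.065 m and z of bolt1 in the frame of bolt_bay between -0.005 and 0.055 m and x of bolt2 in the frame of bolt_bay between -0.106 and 0.106 m and y of bolt2 in the frame of bolt_bay between -0.065 and 0.065 m and z of bolt2 in the frame of bolt_bay between -0.005 and 0.055 m and x of bolt3 in the frame of bolt_bay between -0.106 and 0.106 m and y of bolt3 in the frame of bolt_bay between -0.065 and 0.065 m and z of bolt3 in the frame of bolt_bay between -0.005 and 0.055 m and x of bolt4 in the frame of bolt_bay between -0.106 and 0.106 m and y of bolt4 in the frame of bolt_bay between -0.065 and 0.065 m and z of bolt4 in the frame of bolt_bay between -0.005 and 0.055 m and x of cup in the frame of mat between -0.05 and 0.05 m and y of cup in the frame of mat between -0.04 and 0.04 m and z of cup in the frame of mat below 0.009 m and angle between cup's own z axis and vertical below 0.08 rad and linear speed of cup below 0.03 m/s), for 0.2 s.
4. the lever is pressed down past its detent (value of joint lever above 0.64 rad), for 0.3 s.
At the end, for the whole second after the job is handed in: Block seated: within 5 mm of the recess centre, shoulder within 2.5 mm of flush, not tilted. Every nut present at rest within the blue bay and every bolt present at rest within the yellow bay. Cup upright with its base on the mat. Lever latched down (above 0.64 rad). Nothing held (all of step 1 and all of step 3 and value of joint lever above 0.64 rad); the robot touches nothing.
It fails at once if the file is moved more than 4 cm (distance of file from where it was at the start of the episode above 0.04 m).
It fails at once if the bottle is moved more than 4 cm or knocked over (distance of bottle from where it was at the start of the episode above 0.04 m or angle between bottle's own z axis and vertical above 0.5 rad).
Of nut5, nut6, nut7 only 1 to 3 are there at a start; the rules pass over those that are not, and their reading is None.
Of bolt1, bolt2, bolt3, bolt4 only 2 to 4 are there at a start; the rules pass over those that are not, and their reading is None.
At some moment in a run one of bolt1, bolt2, bolt3, bolt4, block may be knocked a few centimetres aside while the robot is not near it.
It also fails if it takes over 210 s, if anything falls off the work surface, if the arm or the gripper's body presses on something with over 40 N, if the wrist force passes 120 N, or if a joint passes its speed limit or range.

## Working session

There is one attempt and no reset: what is moved stays moved. The work goes in short steps, Python scripts to look and compute and a tool call to move; the robot and the scene stay as the last step left them, time stands still between calls to the robot, and variables do not carry over. Pictures are saved under pics/ and viewed, at most 14 in all, crops included, and the job is handed in when it is done.

Besides the shell and the picture viewer there is one more tool, called after "Emit:" as name(argument=value, ...) on one line, values as JSON. play_rows: Moves the arm, as the interface text tells. Shifts and turns lie within -1 to 1; 1 stands for 0.1 m of shift or 120 degrees of turn. Its arguments: {"type":"object","properties":{"commands":{"type":"array","items":{"type":"object","properties":{"hand":{"type":"number"},"delta_pos":{"type":"array","items":{"type":"number","minimum":-1,"maximum":1}},"spin":{"type":"number","minimum":-1,"maximum":1}}}},"grip_force":{"type":"number"}},"required":["commands"]}

```bash
ls; mkdir -p pics; cat > h.py <<'E'
import numpy as np, cv2
from rig import telemetry, imaging, workorder, look_for, outline_of, mark_of
def cam(n):
    m=imaging.camera_model(n); R=cv2.Rodrigues(np.array(m['rvec'],float))[0]; return m,R,np.array(m['tvec'],float).ravel()
def ray(n,u,v,c=None):
    m,R,t=c or cam(n); x=(u-m['cx'])/m['fx']; y=(v-m['cy'])/m['fy']
    if n=='wrist':
        th=np.hypot(x,y); s=np.sin(th)/max(th,1e-9); d=np.array([x*s,y*s,np.cos(th)])
    else: d=np.array([x,y,1.])
    return -R.T@t, R.T@d
def atz(n,u,v,z,c=None):
    o,d=ray(n,u,v,c); return o+d*(z-o[2])/d[2]
def cloud(n,D,c=None):
    m,R,t=c or cam(n); v,u=np.mgrid[:D.shape[0],:D.shape[1]]
    x=(u-m['cx'])/m['fx'];y=(v-m['cy'])/m['fy']
    if n=='wrist':
        th=np.hypot(x,y); s=np.tan(th)/np.maximum(th,1e-9); x=x*s;y=y*s
    P=np.stack([x*D,y*D,D],-1)-t
    W=P@R; W[D<=0]=np.nan; return W
def save(f,a,s=1.4): cv2.imwrite('pics/'+f,cv2.resize(a[...,::-1],None,fx=s,fy=s,interpolation=cv2.INTER_CUBIC))
E
python3 - <<'E'
from h import *
for n in('scene','top'):
    I,D=imaging.read_camera(n); save(n+'0.png',I); np.savez(n+'0.npz',I=I,D=D)
    m,R,t=cam(n); print(n,m['fx'],-R.T@t,R[2])
    W=cloud(n,D)
    for q in['block','cup','cup_handle','cup_lip','mat','bolt1','bottle','file','lever_pad','recess','nut_bay','bolt_bay','lever_hinge','nut1']:
        r=mark_of(n,q)
        for x in r[:5]:
            u,v=x['at']; 
            iu,iv=int(round(u)),int(round(v))
            print(q,round(x['confidence'],2),np.round([u,v]),np.round(W[iv,iu],3) if 0<=iv<420 and 0<=iu<560 else '')
print(telemetry.sense()['tcp_rot'],telemetry.sense()['t'])
E
```

```text
pics
scene 461.91505303456285 [ 1.38978192 -0.41144456  1.08802107] [-0.61897194  0.32525071 -0.71490259]
block 0.66 [260. 222.] [ 0.466 -0.003  0.027]
block 0.52 [269. 246.] [ 0.57  -0.021  0.029]
cup 0.74 [111. 261.] [ 0.415 -0.459  0.022]
cup 0.62 [273. 253.] [ 0.626 -0.035  0.064]
cup_handle 0.87 [277. 263.] [ 0.664 -0.041  0.065]
cup_handle 0.83 [ 93. 271.] [ 0.445 -0.511  0.039]
cup_handle 0.72 [268. 232.] [ 0.521 -0.001  0.033]
cup_lip 0.77 [269. 232.] [0.525 0.    0.037]
cup_lip 0.64 [110. 245.] [ 0.354 -0.448  0.024]
cup_lip 0.58 [326. 178.] [0.375 0.293 0.029]
mat 0.92 [273. 254.] [ 0.629 -0.037  0.064]
bolt1 0.79 [153. 228.] [ 0.344 -0.313  0.026]
bolt1 0.7 [199. 231.] [ 0.411 -0.187  0.019]
bolt1 0.6 [323. 176.] [0.358 0.291 0.026]
bolt1 0.5 [294. 200.] [0.421 0.143 0.025]
file 0.6 [320. 306.] [0.808 0.021 0.003]
lever_pad 0.58 [215. 241.] [ 0.596 -0.192  0.164]
lever_pad 0.2 [273. 255.] [ 0.633 -0.039  0.065]
recess 0.97 [175. 279.] [ 0.553 -0.31   0.014]
recess 0.21 [293. 194.] [0.39  0.156 0.02 ]
nut_bay 0.67 [269. 245.] [ 0.571 -0.022  0.035]
nut_bay 0.61 [369. 217.] 
[... 1058 characters left out ...]
89.] [ 0.6   -0.207  0.157]
recess 0.63 [396. 203.] [ 0.573 -0.318  0.016]
nut_bay 0.8 [179. 205.] [ 0.576  0.35  -0.002]
bolt_bay 0.87 [222. 202.] [0.584 0.215 0.001]
bolt_bay 0.22 [283. 247.] [0.443 0.028 0.022]
lever_hinge 0.64 [364. 164.] [ 0.683 -0.212  0.081]
lever_hinge 0.62 [292. 202.] [ 0.581 -0.001  0.003]
nut1 0.61 [295. 196.] [ 0.596 -0.01   0.038]
nut1 0.54 [301. 200.] [ 0.585 -0.029  0.02 ]
nut1 0.47 [292. 198.] [ 0.591 -0.001  0.023]
nut1 0.44 [292. 204.] [ 0.573 -0.001  0.019]
nut1 0.39 [299. 209.] [ 0.556 -0.022  0.04 ]
[[ 9.58021429e-01 -2.86696600e-01  3.42258604e-05]
 [-2.86696591e-01 -9.58021420e-01 -1.55082709e-04]
 [ 7.72507928e-05  1.38760121e-04 -9.99999987e-01]] 1.5
```

View pics/top0.png

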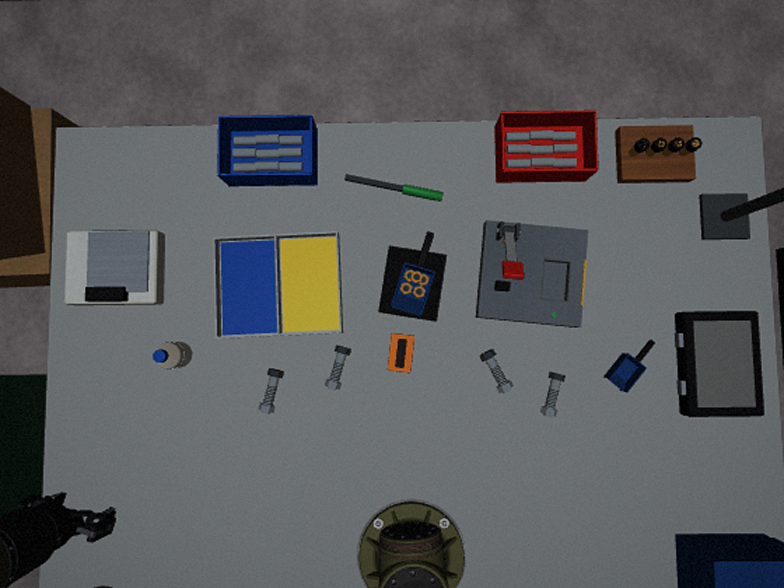

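View pics/scene0.png

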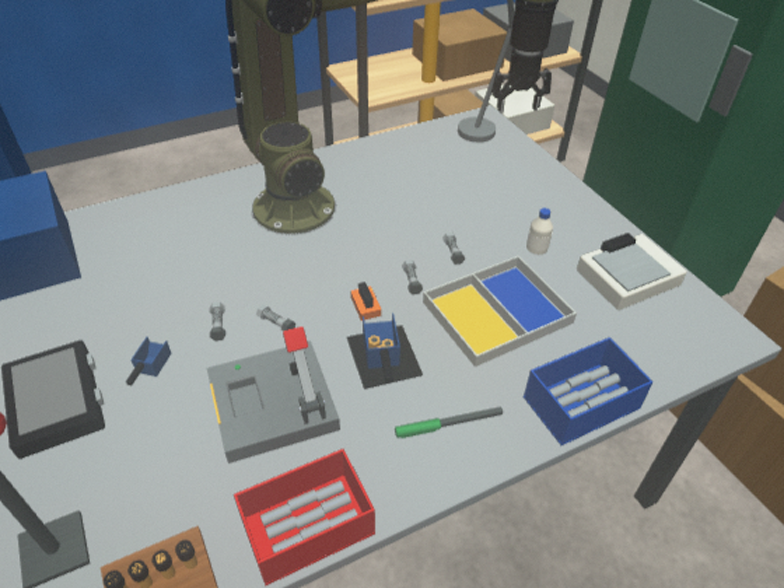

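The top view shows the cup with nuts on the black mat at display px (413,285). The smaller cup at (625,370) is empty and off the mat, so the job's cup is the one on the mat. The orange block is at (401,353). The four bolts are at (270,390), (338,367), (497,370) and (553,394). The file is at (395,187) and the bottle at (172,354). Next I'll measure poses and confirm the candidates in one crop.

```bash
cat > m.py <<'E'
from h import *
def rectfit(P):
    (c,(w,h),a)=cv2.minAreaRect((P*1000).astype(np.float32)); 
    if w<h: w,h,a=h,w,a+90
    return np.round(np.array(c)/1000,4),np.round([w,h],1),round((a+90)%180-90,1)
if __name__=='__main__':
    Z=np.load('top0.npz');I=Z['I'];D=Z['D'];W=cloud('top',D);c=cam('top')
    imaging.read_camera('top')
    H=cv2.cvtColor(I,cv2.COLOR_RGB2HSV)
    def fit(mask,z,name):
        v,u=np.nonzero(mask)
        P=np.array([atz('top',a,b,z,c)[:2] for a,b in zip(u,v)])
        print(name,len(u),*rectfit(P),'med z',np.round(np.nanmedian(W[mask][:,2]),3),'mean',P.mean(0).round(4))
    def roi(l,t,r,b):
        m=np.zeros(D.shape,bool);m[t:b,l:r]=1;return m
    S=(H[...,1]>120)&(H[...,2]>60)
    fit(roi(270,230,305,275)&(H[...,0]<25)&S|roi(280,240,292,264),.025,'block')
    fit(roi(150,160,205,245)&(H[...,0]>100)&(H[...,0]<130)&S,.003,'nutbay')
    fit(roi(195,160,250,245)&(H[...,0]>20)&(H[...,0]<35)&S,.003,'boltbay')
    zz=W[...,2]
    print('station z',np.nanmedian(zz[215:225,360:400]))
    st=roi(335,150,430,240)&(zz>.028)&(zz<.055)
    fit(st,.04,'station')
    rc=roi(383,183,412,219)&(zz<.03); fit(rc,.04,'recess')
    fit(roi(355,183,378,202)&((H[...,0]<8)|(H[...,0]>172))&S,.165,'pad')
    fit(roi(260,165,325,232)&(H[...,2]<45),.003,'mat-dark')
    for q in['bolt1','cup','mat','block']:
        for x in outline_of('top',q)[:6]:
            if x['confidence']>.25: fit(x['region'],{'bolt1':.015,'cup':.05,'mat':.003,'block':.025}[q],q+' %.2f %s'%(x['confidence'],np.round(x['rect'])))
    save('crop1.png',I[150:300,180:460],2.85)
E
python3 m.py
```

```text
block 443 [0.4293 0.0191] [79.3 49.8] -7.1 med z 0.025 mean [0.4292 0.019 ]
nutbay 2556 [0.5766 0.3546] [206.7 120.6] 2.2 med z 0.003 mean [0.5755 0.3543]
boltbay 2616 [0.5816 0.2187] [205.1 123.1] 2.2 med z 0.003 mean [0.5808 0.2186]
station z 0.03890254314967019
station 4141 [ 0.5963 -0.266 ] [221.7 210.4] 83.7 med z 0.039 mean [ 0.5921 -0.2671]
recess 482 [ 0.5806 -0.3135] [82.8 52.2] -6.7 med z 0.014 mean [ 0.5805 -0.3135]
pad 179 [ 0.5899 -0.1997] [37.9 35.1] 88.4 med z 0.169 mean [ 0.5899 -0.2   ]
mat-dark 1359 [ 0.6022 -0.0123] [192.1 129.2] -9.7 med z 0.003 mean [ 0.5939 -0.0107]
bolt1 0.73 [343. 248. 365. 281.] 243 [ 0.3877 -0.1869] [95.8 32.5] 25.4 med z 0.024 mean [ 0.3887 -0.1869]
bolt1 0.73 [384. 264. 406. 298.] 324 [ 0.3372 -0.306 ] [98.5 40.4] -14.4 med z 0.021 mean [ 0.3386 -0.3053]
bolt1 0.63 [188. 264. 201. 296.] 264 [0.3495 0.3006] [95.6 33.2] -15.0 med z 0.023 mean [0.3495 0.3003]
bolt1 0.51 [233. 247. 252. 277.] 269 [0.3978 0.1554] [94.  34.5] -18.0 med z 0.023 mean [0.3984 0.1556]
bolt1 0.36 [112. 244. 139. 263.] 403 [0.4297 0.5156] [79.9 54.5] 89.5 med z 0.081 mean [0.4284 0.5152]
cup 0.79 [431. 243. 467. 276.] 544 [ 0.4027 -0.466 ] [125.2  57.4] -43.9 med z 0.016 mean [ 0.3912 -0.4541]
cup 0.65 [284. 168. 310. 226.] 617 [ 0.5994 -0.0204] [174.6  67.8] -19.0 med z 0.028 mean [ 0.5714 -0.0097]
cup 0.49 [290. 194. 301. 199.] 63 [ 0.5885 -0.0157] [24.  23.8] -0.7 med z 0.037 mean [ 0.5894 -0.0152]
cup 0.32 [344. 251. 366. 281.] 244 [ 0.3891 -0.1816] [92.6 31.7] 27.6 med z 0.024 mean [ 0.3885 -0.1812]
mat 0.61 [271. 176. 317. 230.] 1178 [ 0.5827 -0.0087] [153.2 129.5] -9.4 med z 0.002 mean [ 0.586 -0.005]
block 0.90 [276. 237. 297. 267.] 438 [0.4295 0.0194] [79.6 50.5] -7.1 med z 0.025 mean [0.4293 0.0191]
```

View pics/crop1.png

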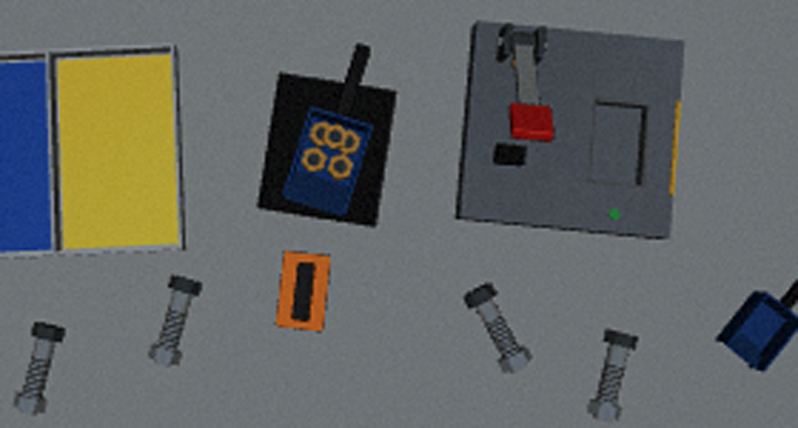

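The crop confirms it: cup with nuts on the mat at crop px (335,150), look-alike small cup at (760,330), block at (303,290), and four bolts at (38,368), (176,320), (497,328) and (613,375), each with a dark head and bright tail nut. Moving above the block first.

Emit:
play_rows(commands=[{"hand": 1,"delta_pos": [0,0,0],"spin": -0.08},{"hand": 1,"delta_pos": [0.295,0.473,0.08],"spin": 0},{"hand": 1,"delta_pos": [0.295,0.473,0.08],"spin": 0},{"hand": 1,"delta_pos": [0.295,0.473,0.08],"spin": 0},{"hand": 1,"delta_pos": [0.295,0.473,0.08],"spin": 0},{"hand": 1,"delta_pos": [0.295,0.473,0.08],"spin": 0},{"hand": 1,"delta_pos": [0.295,0.473,0.08],"spin": 0},{"hand": 1,"delta_pos": [0.295,0.473,0.08],"spin": 0},{"hand": 1,"delta_pos": [0.295,0.473,0.08],"spin": 0},{"hand": 1,"delta_pos": [0.295,0.473,0.08],"spin": 0},{"hand": 1,"delta_pos": [0.295,0.473,0.08],"spin": 0},{"hand": 1,"delta_pos": [0.295,0.473,0.08],"spin": 0}], grip_force=60)

```text
t: 3.25
tcp_pos: [0.4307, 0.0168, 0.1436]
tcp_rot: [[0.992, -0.123, 0.002], [-0.123, -0.992, 0.001], [0.001, -0.001, -1.0]]
contact_force: [-0.0, 1.3, -0.2]
opening: 0.0854
finger_force: 0.0
```

```bash
cat > p.py <<'E'
from h import *
def state():
    s=telemetry.sense(); R=np.array(s['tcp_rot']); yaw=np.degrees(np.arctan2(R[1,0],R[0,0]))
    print('t',round(s['t'],2),'tcp',np.round(s['tcp_pos'],4),'yaw',round(yaw,2),'open',np.round(s['opening'],4),'F',np.round(s['contact_force'],1),'q6',np.round(s['joint_pos'],2)); return np.array(s['tcp_pos']),R,yaw
def plan(x,y,z,yaw=None):
    "spin rows first, then shift in the turned axes (units)"
    p,R,y0=state(); yaw=y0 if yaw is None else yaw
    d=(yaw-y0+180)%360-180
    a=np.radians(y0+d); X=np.array([np.cos(a),np.sin(a),0]);Y=np.array([np.sin(a),-np.cos(a),0])
    D=np.array([x,y,z])-p
    u=np.array([D@X,D@Y,-D[2]])*10
    print('spin',round(-d/120,4),'shift',np.round(u,3),'norm',round(np.linalg.norm(u),2))
E
python3 - <<'E'
from p import *
I,D=imaging.read_camera('wrist');c=cam('wrist');save('w1.png',I)
H=cv2.cvtColor(I,cv2.COLOR_RGB2HSV)
W=cloud('wrist',D,c)
m=(H[...,0]<25)&(H[...,1]>130)&(H[...,2]>60)&(abs(W[...,2]-.025)<.02)
from m import rectfit
print(m.sum()); P=W[m]; print(rectfit(P[:,:2]),np.median(P[:,2]))
v,u=np.nonzero(m);print(rectfit(np.array([atz('wrist',a,b,.025,c)[:2] for a,b in zip(u,v)])))
plan(.4293,.0191,.03,-7.1)
E
```

```text
5830
(array([0.5034, 0.0606]), array([214.4, 201.2]), -6.8) 0.023956962660059013
(array([0.5033, 0.0636]), array([212.5, 205.6]), -6.9)
t 3.3 tcp [0.4312 0.0115 0.1421] yaw -7.36 open 0.0855 F [-1.  -1.2 -1.7] q6 [ 0.5  -0.43 -0.48  0.   -1.52  0.94]
spin -0.0022 shift [-0.029 -0.073  1.121] norm 1.12
```

View pics/w1.png

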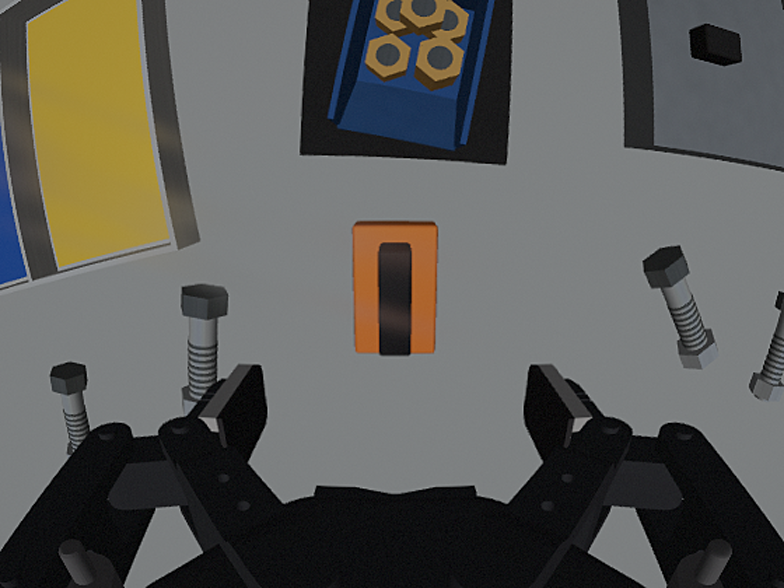

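The wrist view shows the block at display (395,288) between the fingers, with the rib at (395,298).

```bash
cat >> p.py <<'E'
from m import rectfit
def blob(I,c,huefn,seed,z):
    H=cv2.cvtColor(I,cv2.COLOR_RGB2HSV); m=huefn(H).astype(np.uint8)
    n,L=cv2.connectedComponents(m); l=L[seed[1],seed[0]] if L[seed[1],seed[0]] else None
    v,u=np.nonzero(L==l); P=np.array([atz('wrist',a,b,z,c)[:2] for a,b in zip(u,v)])
    return rectfit(P)
orange=lambda H:(H[...,0]<25)&(H[...,1]>130)&(H[...,2]>60)
E
python3 - <<'E'
from p import *
c=cam('wrist');I,D=imaging.read_camera('wrist')
s=blob(I,c,orange,(260,180),.025);print(s)
plan(*s[0],.029,s[2])
E
```

```text
(array([0.43  , 0.0185]), array([81.1, 49.2]), -7.2)
t 3.35 tcp [0.4305 0.0139 0.1423] yaw -7.48 open 0.0856 F [ 0.  -0.2 -0.3] q6 [ 0.51 -0.43 -0.48  0.   -1.52  0.93]
spin -0.0024 shift [-0.01  -0.045  1.133] norm 1.13
```

Emit:
play_rows(commands=[{"hand": 1,"delta_pos": [0,0,0.2],"spin": 0},{"hand": 1,"delta_pos": [0,0,0.4],"spin": 0},{"hand": 1,"delta_pos": [0,0,0.3],"spin": 0},{"hand": 1,"delta_pos": [0,0,0.18],"spin": 0},{"hand": 1,"delta_pos": [0,0,0.05],"spin": 0},{"hand": 1,"delta_pos": [0,0,0],"spin": 0}])

```text
t: 4.1
tcp_pos: [0.4306, 0.0188, 0.0312]
tcp_rot: [[0.992, -0.123, 0.001], [-0.123, -0.992, -0.0], [0.001, -0.0, -1.0]]
contact_force: [0.1, -0.1, 0.1]
opening: 0.0853
finger_force: 0.0
```

```bash
python3 - <<'E'
from p import *
plan(.43,.0187,.029,-7.2)
E
```

```text
t 4.1 tcp [0.4306 0.0188 0.0312] yaw -7.04 open 0.0853 F [ 0.1 -0.1  0.1] q6 [ 0.52 -0.38 -0.65  0.   -1.3   0.93]
spin 0.0013 shift [-0.006  0.001  0.022] norm 0.02
```

Emit:
play_rows(commands=[{"hand": 0,"delta_pos": [-0.005,0,0.01],"spin": 0},{"hand": 0,"delta_pos": [0,0,0],"spin": 0},{"hand": 0,"delta_pos": [0,0,0],"spin": 0},{"hand": 0,"delta_pos": [0,0,0],"spin": 0},{"hand": 0,"delta_pos": [0,0,0],"spin": 0},{"hand": 0,"delta_pos": [0,0,-0.1],"spin": 0},{"hand": 0,"delta_pos": [0,0,-0.3],"spin": 0},{"hand": 0,"delta_pos": [0,0,-0.4],"spin": 0},{"hand": 0,"delta_pos": [0,0.2,-0.2],"spin": 0}])

```text
t: 5.22
tcp_pos: [0.4278, -0.0008, 0.132]
tcp_rot: [[0.993, -0.121, 0.003], [-0.121, -0.993, 0.001], [0.003, -0.001, -1.0]]
contact_force: [0.6, -0.2, -1.8]
opening: 0.0169
finger_force: 60.0
```

```bash
python3 - <<'E'
from p import *
plan(.44,-.32,.13,-6.7)
plan(.54,-.305,.13,-6.7)
E
```

```text
t 5.22 tcp [ 0.4278 -0.0008  0.132 ] yaw -6.97 open 0.0169 F [ 0.6 -0.2 -1.8] q6 [ 0.48 -0.44 -0.51  0.   -1.5   0.97]
spin -0.0022 shift [0.494 3.156 0.02 ] norm 3.19
t 5.22 tcp [ 0.4278 -0.0008  0.132 ] yaw -6.97 open 0.0169 F [ 0.6 -0.2 -1.8] q6 [ 0.48 -0.44 -0.51  0.   -1.5   0.97]
spin -0.0022 shift [1.469 2.89  0.02 ] norm 3.24
```

Emit:
play_rows(commands=[{"hand": 0,"delta_pos": [0.08,0.4,0],"spin": 0},{"hand": 0,"delta_pos": [0.08,0.5,0],"spin": 0},{"hand": 0,"delta_pos": [0.08,0.5,0],"spin": 0},{"hand": 0,"delta_pos": [0.08,0.5,0],"spin": 0},{"hand": 0,"delta_pos": [0.08,0.5,0],"spin": 0},{"hand": 0,"delta_pos": [0.08,0.4,0],"spin": 0},{"hand": 0,"delta_pos": [0.2,0.1,0],"spin": 0},{"hand": 0,"delta_pos": [0,0,0],"spin": 0},{"hand": 0,"delta_pos": [0,0,0],"spin": 0},{"hand": 0,"delta_pos": [0,0,0],"spin": 0}])

```text
t: 6.48
tcp_pos: [0.4588, -0.2969, 0.1297]
tcp_rot: [[0.993, -0.122, 0.0], [-0.122, -0.993, -0.0], [0.0, 0.0, -1.0]]
contact_force: [-0.7, -0.9, -1.0]
opening: 0.0168
finger_force: 59.9
```

```bash
python3 - <<'E'
from p import *
state()
c=cam('wrist');I,D=imaging.read_camera('wrist');np.savez('w2.npz',I=I,D=D);save('w2.png',I)
W=cloud('wrist',D,c);z=W[...,2]
m=((z<.03)&(abs(W[...,0]-.58)<.07)&(abs(W[...,1]+.3135)<.045)).astype(np.uint8)
n,L,S,C=cv2.connectedComponentsWithStats(m);l=1+S[1:,4].argmax();print(S[l])
v,u=np.nonzero(L==l);P=np.array([atz('wrist',a,b,.04,c)[:2] for a,b in zip(u,v)]);print('mouth proj',rectfit(P))
F=W[(L==l)&(z<.017)];print('floor',rectfit(F[:,:2]),np.median(F[:,2]))
s=blob(I,c,orange,(260,225),.12) if 0 else None
st=W[(z>.035)&(z<.045)&(W[...,1]<-.15)];print(np.median(st[:,2]))
for q in ['recess']:
  for x in mark_of('wrist',q)[:2]: print(x['confidence'],x['at'],atz('wrist',*x['at'],.04,c))
E
```

```text
t 6.47 tcp [ 0.4588 -0.2969  0.1297] yaw -7.02 open 0.0168 F [-0.7 -0.9 -1. ] q6 [-0.21 -0.09 -0.23  0.   -1.43  1.65]
[ 252    0   75  106 7644]
mouth proj (array([ 0.5782, -0.3153]), array([80.2, 52.3]), -6.5)
floor (array([ 0.5813, -0.3156]), array([83.8, 54.9]), -6.3) 0.015173470903113443
0.0406928418127463
0.76 [290.2, 45.8] [ 0.58124191 -0.31664107  0.04      ]
```

View pics/w2.png

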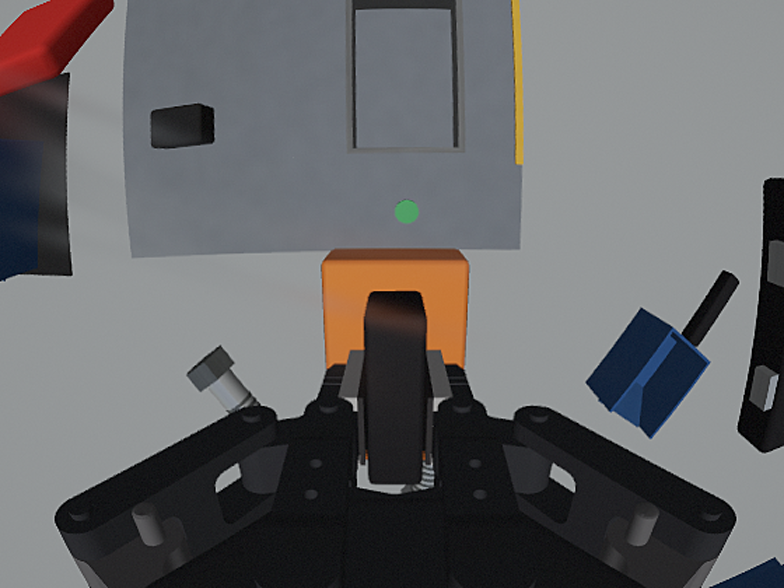

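The recess mouth is at display (405,75), cut off at the top of the picture, and the held block is at (395,310). The lever pad at upper left is clear.

```bash
python3 - <<'E'
from p import *
plan(.581,-.3153,.082,-6.5)
Z=np.load('w2.npz');c=cam('wrist')
print(blob(Z['I'],c,orange,(240,230),.126), blob(Z['I'],c,orange,(240,230),.120))
E
```

```text
t 6.58 tcp [ 0.4589 -0.2969  0.1297] yaw -7.02 open 0.0168 F [ 0.2  0.9 -0.7] q6 [-0.21 -0.09 -0.23  0.   -1.43  1.65]
spin -0.0043 shift [1.234 0.044 0.477] norm 1.32
(array([ 0.4799, -0.2983]), array([49. , 42.7]), 83.0) (array([ 0.478 , -0.2981]), array([51. , 44.4]), 83.0)
```

Emit:
play_rows(commands=[{"hand": 0,"delta_pos": [0.2,0.01,0],"spin": -0.004},{"hand": 0,"delta_pos": [0.4,0.01,0],"spin": 0},{"hand": 0,"delta_pos": [0.4,0.014,0.05],"spin": 0},{"hand": 0,"delta_pos": [0.234,0.01,0.2],"spin": 0},{"hand": 0,"delta_pos": [0,0,0.22],"spin": 0},{"hand": 0,"delta_pos": [0,0,0],"spin": 0},{"hand": 0,"delta_pos": [0,0,0],"spin": 0},{"hand": 0,"delta_pos": [0,0,0],"spin": 0}])

```text
t: 7.58
tcp_pos: [0.5815, -0.3163, 0.0843]
tcp_rot: [[0.993, -0.115, 0.003], [-0.115, -0.993, -0.001], [0.003, 0.001, -1.0]]
contact_force: [0.1, 0.9, -0.7]
opening: 0.0168
finger_force: 59.9
```

```bash
python3 - <<'E'
from p import *
plan(.581,-.3153,.074,-6.5)
E
```

```text
t 7.58 tcp [ 0.5815 -0.3163  0.0843] yaw -6.58 open 0.0168 F [ 0.1  0.9 -0.7] q6 [-0.2   0.23  0.03  0.   -1.36  1.65]
spin -0.0006 shift [-0.006 -0.009  0.103] norm 0.1
```

Emit:
play_rows(commands=[{"hand": 0,"delta_pos": [-0.005,-0.008,0.08],"spin": 0},{"hand": 0,"delta_pos": [0,0,0.06],"spin": 0},{"hand": 0,"delta_pos": [0,0,0.05],"spin": 0},{"hand": 0,"delta_pos": [0,0,0.05],"spin": 0},{"hand": 0,"delta_pos": [0,0,0.05],"spin": 0},{"hand": 0,"delta_pos": [0,0,0],"spin": 0}])

```text
t: 8.32
tcp_pos: [0.5803, -0.3151, 0.0527]
tcp_rot: [[0.993, -0.115, -0.001], [-0.115, -0.993, 0.0], [-0.001, -0.0, -1.0]]
contact_force: [0.6, 0.6, -0.6]
opening: 0.017
finger_force: 59.9
```

Emit:
play_rows(commands=[{"hand": 0,"delta_pos": [0,0,0.04],"spin": 0},{"hand": 0,"delta_pos": [0,0,0.03],"spin": 0},{"hand": 0,"delta_pos": [0,0,0.02],"spin": 0},{"hand": 0,"delta_pos": [0,0,0.02],"spin": 0},{"hand": 0,"delta_pos": [0,0,0],"spin": 0},{"hand": 0,"delta_pos": [0,0,0],"spin": 0}])

```text
t: 9.07
tcp_pos: [0.5809, -0.3155, 0.0442]
tcp_rot: [[0.993, -0.114, 0.001], [-0.114, -0.993, -0.001], [0.001, 0.001, -1.0]]
contact_force: [-2.8, 2.0, 6.1]
opening: 0.0168
finger_force: 60.8
```

Emit:
play_rows(commands=[{"hand": 0,"delta_pos": [0,0,0.03],"spin": 0},{"hand": 0,"delta_pos": [0,0,0],"spin": 0},{"hand": 0,"delta_pos": [0,0,0],"spin": 0},{"hand": 1,"delta_pos": [0,0,-0.02],"spin": 0},{"hand": 1,"delta_pos": [0,0,0],"spin": 0},{"hand": 1,"delta_pos": [0,0,0],"spin": 0},{"hand": 1,"delta_pos": [0,0,0],"spin": 0},{"hand": 1,"delta_pos": [0,0,-0.2],"spin": 0},{"hand": 1,"delta_pos": [0,0,-0.3],"spin": 0},{"hand": 1,"delta_pos": [0,0,-0.3],"spin": 0}])

```text
t: 10.32
tcp_pos: [0.5808, -0.3155, 0.124]
tcp_rot: [[0.993, -0.115, 0.001], [-0.115, -0.993, -0.001], [0.001, 0.001, -1.0]]
contact_force: [1.0, 0.1, 0.3]
opening: 0.0853
finger_force: 0.0
```

```bash
python3 - <<'E'
from p import *
state()
I,D=imaging.read_camera('top');W=cloud('top',D);c=cam('top')
H=cv2.cvtColor(I,cv2.COLOR_RGB2HSV)
S=orange(H)&(W[...,1]<-.25)&(W[...,1]>-.36)&(abs(W[...,0]-.58)<.06);print('orange',S.sum(),np.nanmedian(W[S][:,2]))
for q,z in(('cup_handle',.053),('cup',.0),('cup_lip',.037),('mat',.003)):
  for x in mark_of('top',q)[:2]: print(q,round(x['confidence'],2),atz('top',*x['at'],z if q!='cup' else .003,c).round(4))
# handle pixels by depth
w=W[165:235,265:325];w=w.reshape(-1,3);w=w[(abs(w[:,2]-.065)<.006)]
h=w[(w[:,0]>.62)];print('handle pts',len(h),rectfit(h[:,:2].astype(np.float32)),h.mean(0))
print('walls',len(w),rectfit(w[w[:,0]<.635][:,:2]))
E
```

```text
t 10.32 tcp [ 0.5808 -0.3155  0.124 ] yaw -6.58 open 0.0853 F [1.  0.1 0.3] q6 [-0.2   0.21  0.08  0.   -1.43  1.65]
orange 165 0.03851855502900247
cup_handle 0.71 [ 0.6549 -0.0414  0.053 ]
cup_handle 0.63 [ 0.4323 -0.5001  0.053 ]
cup 0.86 [ 0.3844 -0.4585  0.003 ]
cup 0.75 [ 0.5766 -0.0273  0.003 ]
cup_lip 0.91 [0.5114 0.0056 0.037 ]
cup_lip 0.89 [ 0.3633 -0.4312  0.037 ]
mat 0.77 [ 0.584  -0.0052  0.003 ]
handle pts 114 (array([ 0.6528, -0.0371]), array([66.7, 15. ]), -19.1) [ 0.65262315 -0.03688559  0.06371408]
walls 222 (array([ 0.5778, -0.0124]), array([121.8,  67.8]), -18.0)
```

```bash
python3 - <<'E'
from p import *
plan(.57,-.012,.23,-18.5)
E
```

```text
t 10.57 tcp [ 0.5807 -0.3151  0.1218] yaw -6.59 open 0.0852 F [0.6 0.6 0.7] q6 [-0.2   0.21  0.07 -0.   -1.43  1.65]
spin 0.0993 shift [-1.063 -2.841 -1.082] norm 3.22
```

Emit:
play_rows(commands=[{"hand": 1,"delta_pos": [0,0,-0.5],"spin": 0.05},{"hand": 1,"delta_pos": [0,0,-0.58],"spin": 0.049},{"hand": 1,"delta_pos": [-0.18,-0.47,0],"spin": 0},{"hand": 1,"delta_pos": [-0.18,-0.47,0],"spin": 0},{"hand": 1,"delta_pos": [-0.18,-0.47,0],"spin": 0},{"hand": 1,"delta_pos": [-0.18,-0.47,0],"spin": 0},{"hand": 1,"delta_pos": [-0.18,-0.47,0],"spin": 0},{"hand": 1,"delta_pos": [-0.16,-0.49,0],"spin": 0},{"hand": 1,"delta_pos": [0,0,0],"spin": 0},{"hand": 1,"delta_pos": [0,0,0],"spin": 0},{"hand": 1,"delta_pos": [0,0,0],"spin": 0}])

```text
t: 11.95
tcp_pos: [0.5699, -0.0133, 0.229]
tcp_rot: [[0.948, -0.318, -0.001], [-0.318, -0.948, -0.0], [-0.0, 0.001, -1.0]]
contact_force: [0.3, -0.3, 0.3]
opening: 0.0851
finger_force: 0.0
```

```bash
python3 - <<'E'
from p import *
state()
c=cam('wrist');I,D=imaging.read_camera('wrist');save('w3.png',I)
W=cloud('wrist',D,c);w=W.reshape(-1,3);w=w[abs(w[:,2]-.065)<.008];w=w[(w[:,0]>.5)&(w[:,0]<.72)&(abs(w[:,1])<.08)]
h=w[w[:,0]>.63];print('handle',len(h),rectfit(h[:,:2]),np.median(h[:,2]));
b=w[w[:,0]<.6];print('walls',len(b),rectfit(b[:,:2]))
for q,z in(('cup_handle',.056),('cup',.003),('cup_lip',.04)):
  for x in mark_of('wrist',q)[:1]: print(q,round(x['confidence'],2),atz('wrist',*x['at'],z,c).round(4))
E
```

```text
t 11.95 tcp [ 0.5699 -0.0133  0.229 ] yaw -18.54 open 0.0851 F [ 0.3 -0.3  0.3] q6 [ 0.33 -0.04  0.    0.   -1.61  0.92]
handle 951 (array([ 0.6558, -0.0381]), array([57.5, 15. ]), -18.5) 0.06544638455692224
walls 675 (array([ 0.5641, -0.0084]), array([95.8, 67.5]), -18.3)
cup_handle 0.86 [ 0.6572 -0.0376  0.056 ]
cup 0.97 [ 0.578  -0.0141  0.003 ]
cup_lip 0.77 [0.5173 0.0049 0.04  ]
```

View pics/w3.png

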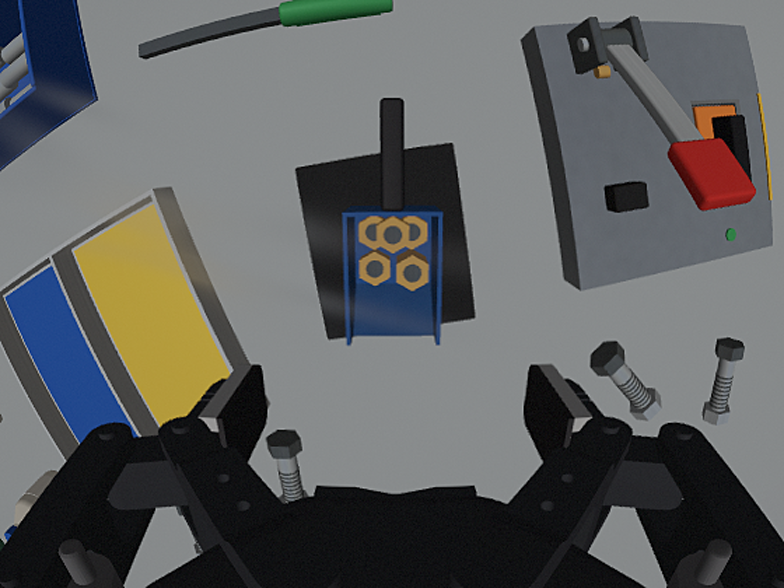

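The wrist view shows the cup at display (393,270) with its handle at (392,150), and the block seated at (720,130). Approaching the handle.

```bash
python3 - <<'E'
from p import *
plan(.6577,-.0387,.037,-18.5)
E
```

```text
t 12.15 tcp [ 0.57   -0.0131  0.2293] yaw -18.54 open 0.0856 F [ 0.4 -0.4  1.1] q6 [ 0.33 -0.04  0.    0.   -1.61  0.92]
spin -0.0003 shift [ 0.913 -0.035  1.923] norm 2.13
```

Emit:
play_rows(commands=[{"hand": 1,"delta_pos": [0.3,-0.01,0.1],"spin": 0},{"hand": 1,"delta_pos": [0.4,-0.015,0.3],"spin": 0},{"hand": 1,"delta_pos": [0.213,-0.01,0.4],"spin": 0},{"hand": 1,"delta_pos": [0,0,0.4],"spin": 0},{"hand": 1,"delta_pos": [0,0,0.4],"spin": 0},{"hand": 1,"delta_pos": [0,0,0.2],"spin": 0},{"hand": 1,"delta_pos": [0,0,0.12],"spin": 0},{"hand": 1,"delta_pos": [0,0,0],"spin": 0},{"hand": 1,"delta_pos": [0,0,0],"spin": 0}])

```text
t: 13.28
tcp_pos: [0.6587, -0.0379, 0.0393]
tcp_rot: [[0.949, -0.316, 0.003], [-0.316, -0.949, -0.0], [0.003, -0.001, -1.0]]
contact_force: [0.1, 0.5, -0.5]
opening: 0.0851
finger_force: 0.0
```

Emit:
play_rows(commands=[{"hand": 0,"delta_pos": [0,0,0],"spin": 0},{"hand": 0,"delta_pos": [0,0,0],"spin": 0},{"hand": 0,"delta_pos": [0,0,0],"spin": 0},{"hand": 0,"delta_pos": [0,0,0],"spin": 0},{"hand": 0,"delta_pos": [0,0,0],"spin": 0}], grip_force=120)

```text
t: 13.9
tcp_pos: [0.6577, -0.038, 0.0377]
tcp_rot: [[0.949, -0.317, -0.0], [-0.317, -0.949, -0.0], [0.0, 0.0, -1.0]]
contact_force: [-1.8, -1.0, 1.8]
opening: 0.014
finger_force: 116.8
```

Lift 15 mm and check whether the cup stays level.

Emit:
play_rows(commands=[{"hand": 0,"delta_pos": [0,0,-0.03],"spin": 0},{"hand": 0,"delta_pos": [0,0,-0.04],"spin": 0},{"hand": 0,"delta_pos": [0,0,-0.04],"spin": 0},{"hand": 0,"delta_pos": [0,0,-0.04],"spin": 0},{"hand": 0,"delta_pos": [0,0,0],"spin": 0},{"hand": 0,"delta_pos": [0,0,0],"spin": 0}])

```text
t: 14.65
tcp_pos: [0.6577, -0.0378, 0.0522]
tcp_rot: [[0.949, -0.317, -0.0], [-0.317, -0.949, 0.0], [-0.0, -0.0, -1.0]]
contact_force: [0.6, 0.2, -3.9]
opening: 0.014
finger_force: 116.9
```

```bash
cat > cup.py <<'E'
from p import *
def cup(name=None):
    "plane points of cup side-wall in frame of the tool: report tilt"
    p,R,yaw=state()
    I,D=imaging.read_camera('scene');W=cloud('scene',D)
    if name: save(name,I)
    H=cv2.cvtColor(I,cv2.COLOR_RGB2HSV)
    blue=(H[...,0]>100)&(H[...,0]<130)&(H[...,1]>100)
    w=W[blue];g=p+[0,0,.019]
    L=(w-g)@np.c_[R[:,0],R[:,1],[0,0,1]]
    k=(abs(L[:,1])<.05)&(L[:,0]>-.2)&(L[:,0]<.06)&(L[:,2]>-.22)&(L[:,2]<.05)
    L=L[k];print('n',k.sum(),'x %.3f..%.3f z %.3f..%.3f'%(*np.percentile(L[:,0],[2,98]),*np.percentile(L[:,2],[2,98])))
    # top/back-wall plane normals by rect fit of xz
    print('xz rect',rectfit(L[:,[0,2]]))
if __name__=='__main__':
    import sys; cup(sys.argv[1] if len(sys.argv)>1 else None)
E
python3 cup.py s1.png
```

```text
t 14.65 tcp [ 0.6577 -0.0378  0.0522] yaw -18.46 open 0.014 F [ 0.6  0.2 -3.9] q6 [ 0.25  0.24 -0.02 -0.   -1.31  1.  ]
n 22 x -0.140..-0.066 z -0.034..0.011
xz rect (array([-0.1021, -0.0003]), array([95. , 34.1]), 28.7)
```

View pics/s1.png

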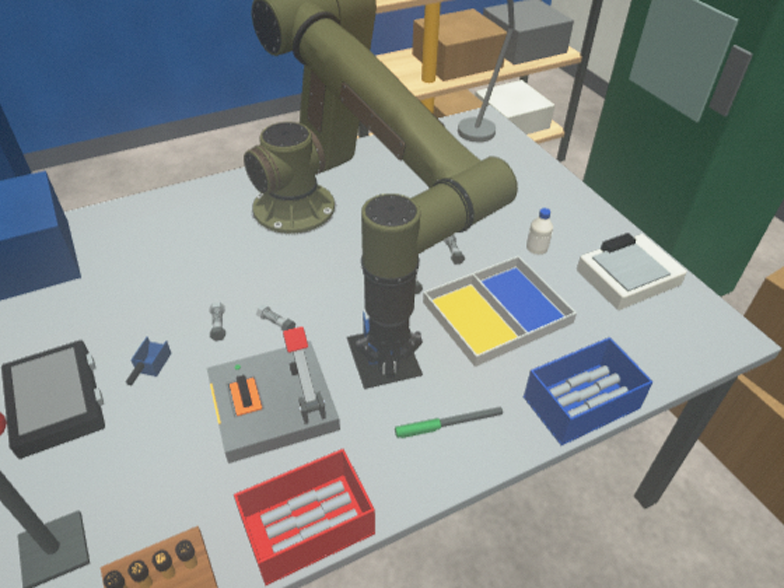

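Picture: the gripper holds the cup at display (385,340) and the block is seated at (245,395). The cup is mostly hidden, so I'll use the moment to judge its tilt.

Emit:
play_rows(commands=[{"hand": 0,"delta_pos": [0,0,-0.1],"spin": 0},{"hand": 0,"delta_pos": [0,0,-0.3],"spin": 0},{"hand": 0,"delta_pos": [0,0,-0.3],"spin": 0},{"hand": 0,"delta_pos": [0,0,-0.1],"spin": 0},{"hand": 0,"delta_pos": [0,0,0],"spin": 0},{"hand": 0,"delta_pos": [0,0,0],"spin": 0}])

```text
t: 15.45
tcp_pos: [0.657, -0.0378, 0.1304]
tcp_rot: [[0.949, -0.317, -0.003], [-0.317, -0.949, 0.0], [-0.003, 0.001, -1.0]]
contact_force: [-0.5, 0.1, -4.6]
opening: 0.0138
finger_force: 117.0
```

```bash
python3 - <<'E'
from p import *
s=telemetry.sense();print(np.round(s['moment'],3),np.round(s['contact_force'],2))
imaging.read_camera('top'); I,D=imaging.read_camera('top');c=cam('top');W=cloud('top',D)
for q in('cup','cup_lip','nut1'):
  for n in('top',):
    for x in mark_of(n,q)[:5]:
      u,v=x['at'];print(q,round(x['confidence'],2),np.round(x['at']),W[int(v),int(u)].round(3))
save('t2.png',I[130:290,180:400],3)
plan(.60,.345,.2,-18.5)
E
```

```text
[-0.195 -0.291 -0.03 ] [-0.51  0.13 -4.58]
cup 0.64 [300. 199.] [ 0.579 -0.022  0.113]
cup_lip 0.89 [289. 221.] [0.522 0.012 0.001]
cup_lip 0.69 [436. 272.] [ 0.362 -0.435 -0.005]
nut1 0.73 [392. 281.] [ 0.338 -0.295  0.015]
nut1 0.46 [290. 203.] [0.571 0.006 0.115]
nut1 0.4 [294. 196.] [ 0.588 -0.003  0.113]
nut1 0.39 [301. 197.] [ 0.586 -0.022  0.131]
nut1 0.37 [294. 195.] [ 0.594 -0.003  0.114]
t 15.7 tcp [ 0.6574 -0.0379  0.1315] yaw -18.46 open 0.0142 F [ 0.1 -0.4 -4.2] q6 [ 0.25  0.21  0.08  0.   -1.45  1.  ]
spin 0.0003 shift [-1.76  -3.449 -0.685] norm 3.93
```

View pics/t2.png

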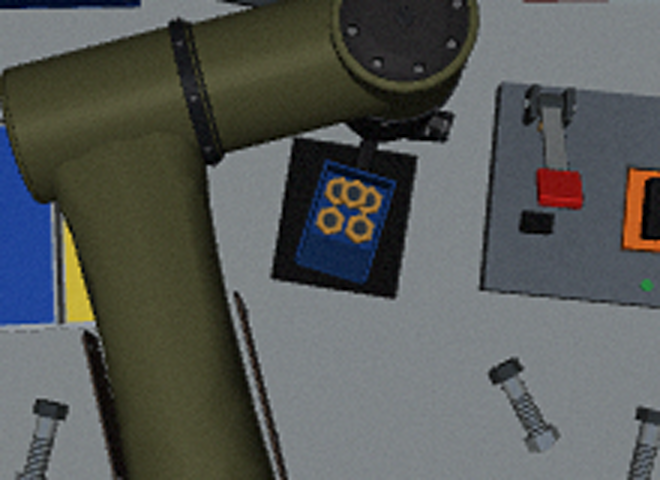

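The crop shows the cup level at (350,215) with all five visible nuts inside. Carrying it over the blue bay.

Emit:
play_rows(commands=[{"hand": 0,"delta_pos": [0,0,-0.15],"spin": -0.04},{"hand": 0,"delta_pos": [0,-0.1,-0.14],"spin": -0.07},{"hand": 0,"delta_pos": [0,-0.2,-0.1],"spin": -0.06},{"hand": 0,"delta_pos": [-0.04,-0.35,0],"spin": 0},{"hand": 0,"delta_pos": [-0.04,-0.45,0],"spin": 0},{"hand": 0,"delta_pos": [-0.04,-0.45,0],"spin": 0},{"hand": 0,"delta_pos": [-0.04,-0.45,0],"spin": 0},{"hand": 0,"delta_pos": [-0.04,-0.45,0],"spin": 0},{"hand": 0,"delta_pos": [-0.04,-0.45,0],"spin": 0},{"hand": 0,"delta_pos": [-0.04,-0.45,0],"spin": 0},{"hand": 0,"delta_pos": [-0.02,-0.35,0],"spin": 0},{"hand": 0,"delta_pos": [0,-0.2,0],"spin": 0}])

```text
t: 17.2
tcp_pos: [0.6192, 0.3523, 0.1706]
tcp_rot: [[0.999, 0.035, -0.001], [0.035, -0.999, -0.001], [-0.001, 0.001, -1.0]]
contact_force: [0.5, -0.5, -3.8]
opening: 0.0142
finger_force: 117.3
```

Emit:
play_rows(commands=[{"hand": 0,"delta_pos": [0,0,0],"spin": 0},{"hand": 0,"delta_pos": [0,0,0],"spin": 0},{"hand": 0,"delta_pos": [0,0,0],"spin": 0}])

```text
t: 17.58
tcp_pos: [0.6201, 0.3495, 0.1716]
tcp_rot: [[0.999, 0.033, 0.0], [0.033, -0.999, -0.0], [0.0, 0.0, -1.0]]
contact_force: [0.0, 0.0, -3.5]
opening: 0.0141
finger_force: 117.3
```

```bash
python3 - <<'E'
from p import *
plan(.612,.354,.168,2)
s=telemetry.sense();print(np.round(s['moment'],3))
E
```

```text
t 17.57 tcp [0.6201 0.3495 0.1716] yaw 1.87 open 0.0141 F [ 0.   0.  -3.5] q6 [ 0.79  0.34  0.32  0.   -1.55  0.81]
spin -0.0011 shift [-0.08  -0.048  0.036] norm 0.1
[-0.012 -0.348 -0.045]
```

Emit:
play_rows(commands=[{"hand": 0,"delta_pos": [-0.06,-0.045,0],"spin": 0},{"hand": 0,"delta_pos": [0,0,0],"spin": 0},{"hand": 0,"delta_pos": [0,0,0],"spin": 0}], grip_force=50)

```text
t: 17.95
tcp_pos: [0.6135, 0.3548, 0.1715]
tcp_rot: [[0.999, 0.034, 0.0], [0.034, -0.999, 0.0], [0.0, -0.0, -1.0]]
contact_force: [0.5, -0.4, -4.5]
opening: 0.014
finger_force: 117.3
```

```bash
python3 - <<'E'
from p import *
state();s=telemetry.sense();print(np.round(s['moment'],3),s['finger_force'])
E
```

```text
t 17.95 tcp [0.6135 0.3548 0.1715] yaw 1.95 open 0.014 F [ 0.5 -0.4 -4.5] q6 [ 0.81  0.33  0.3   0.   -1.55  0.8 ]
[ 0.032 -0.345  0.039] 117.3050844669342
```

Emit:
play_rows(commands=[{"hand": 0,"delta_pos": [0,0,0],"spin": 0},{"hand": 0,"delta_pos": [0,0,0],"spin": 0},{"hand": 0,"delta_pos": [0,0,0],"spin": 0}], grip_force=25)

```text
t: 18.32
tcp_pos: [0.6136, 0.3548, 0.1712]
tcp_rot: [[0.999, 0.034, -0.0], [0.034, -0.999, -0.0], [-0.0, 0.0, -1.0]]
contact_force: [0.2, 0.1, -4.4]
opening: 0.0142
finger_force: 117.3
```

```bash
python3 - <<'E'
from p import *
state();s=telemetry.sense();print(np.round(s['moment'],3),s['finger_force'])
E
```

```text
t 18.32 tcp [0.6136 0.3548 0.1712] yaw 1.93 open 0.0142 F [ 0.2  0.1 -4.4] q6 [ 0.81  0.33  0.31  0.   -1.55  0.8 ]
[ 0.057 -0.331 -0.021] 117.30732679367065
```

Emit:
play_rows(commands=[{"hand": 0.168,"delta_pos": [0,0,0],"spin": 0},{"hand": 0.168,"delta_pos": [0,0,0],"spin": 0}], grip_force=25)

```text
t: 18.58
tcp_pos: [0.6136, 0.3549, 0.1713]
tcp_rot: [[0.999, 0.034, 0.0], [0.034, -0.999, -0.0], [0.0, 0.0, -1.0]]
contact_force: [1.0, -1.4, -4.5]
opening: 0.0145
finger_force: 79.2
```

Emit:
play_rows(commands=[{"hand": 0.172,"delta_pos": [0,0,0],"spin": 0},{"hand": 0.172,"delta_pos": [0,0,0],"spin": 0}])

```text
t: 18.82
tcp_pos: [0.6136, 0.3548, 0.1713]
tcp_rot: [[0.999, 0.034, -0.0], [0.034, -0.999, -0.0], [-0.0, 0.0, -1.0]]
contact_force: [-0.0, -0.4, -3.6]
opening: 0.0154
finger_force: 62.9
```

```bash
python3 - <<'E'
from p import *
state();s=telemetry.sense();print(np.round(s['moment'],3),s['finger_force'])
E
```

```text
t 18.82 tcp [0.6136 0.3548 0.1713] yaw 1.94 open 0.0154 F [-0.  -0.4 -3.6] q6 [ 0.81  0.33  0.31  0.   -1.55  0.8 ]
[ 0.008 -0.387 -0.028] 62.903913259506226
```

Emit:
play_rows(commands=[{"hand": 0.177,"delta_pos": [0,0,0],"spin": 0},{"hand": 0.177,"delta_pos": [0,0,0],"spin": 0}])

```text
t: 19.08
tcp_pos: [0.6136, 0.3548, 0.1713]
tcp_rot: [[0.999, 0.034, 0.0], [0.034, -0.999, -0.0], [0.0, 0.0, -1.0]]
contact_force: [-0.7, 0.8, -4.1]
opening: 0.0154
finger_force: 42.5
```

```bash
python3 - <<'E'
from p import *
state();s=telemetry.sense();print(np.round(s['moment'],3),s['finger_force'])
E
```

```text
t 19.07 tcp [0.6136 0.3548 0.1713] yaw 1.94 open 0.0154 F [-0.7  0.8 -4.1] q6 [ 0.81  0.33  0.31  0.   -1.55  0.8 ]
[ 0.061 -0.319 -0.007] 42.459338307380676
```

Emit:
play_rows(commands=[{"hand": 0.181,"delta_pos": [0,0,0],"spin": 0},{"hand": 0.181,"delta_pos": [0,0,0],"spin": 0}])

```text
t: 19.32
tcp_pos: [0.6135, 0.3548, 0.1712]
tcp_rot: [[0.999, 0.034, -0.0], [0.034, -0.999, -0.0], [-0.0, 0.0, -1.0]]
contact_force: [-0.0, 0.5, -4.2]
opening: 0.0158
finger_force: 25.8
```

```bash
python3 - <<'E'
from p import *
state();s=telemetry.sense();print(np.round(s['moment'],3),s['finger_force'])
E
```

```text
t 19.32 tcp [0.6135 0.3548 0.1712] yaw 1.94 open 0.0158 F [-0.   0.5 -4.2] q6 [ 0.81  0.33  0.31 -0.   -1.55  0.8 ]
[ 0.015 -0.208  0.011] 25.834026038646698
```

It's beginning to swing. Hold and let it.

Emit:
play_rows(commands=[{"hand": 0.182,"delta_pos": [0,0,0],"spin": 0},{"hand": 0.182,"delta_pos": [0,0,0],"spin": 0},{"hand": 0.182,"delta_pos": [0,0,0],"spin": 0},{"hand": 0.182,"delta_pos": [0,0,0],"spin": 0}])

```text
t: 19.82
tcp_pos: [0.6135, 0.3548, 0.1713]
tcp_rot: [[0.999, 0.034, -0.0], [0.034, -0.999, -0.0], [-0.0, 0.0, -1.0]]
contact_force: [0.5, -0.1, -5.4]
opening: 0.0156
finger_force: 22.9
```

```bash
python3 - <<'E'
from p import *
state();s=telemetry.sense();print(np.round(s['moment'],3),s['finger_force'])
I,D=imaging.read_camera('scene');save('s3.png',I[130:280,270:470],3.9)
E
```

```text
t 19.82 tcp [0.6135 0.3548 0.1713] yaw 1.94 open 0.0156 F [ 0.5 -0.1 -5.4] q6 [ 0.81  0.33  0.31  0.   -1.55  0.8 ]
[ 0.033 -0.155  0.03 ] 22.88131445646286
```

View pics/s3.png

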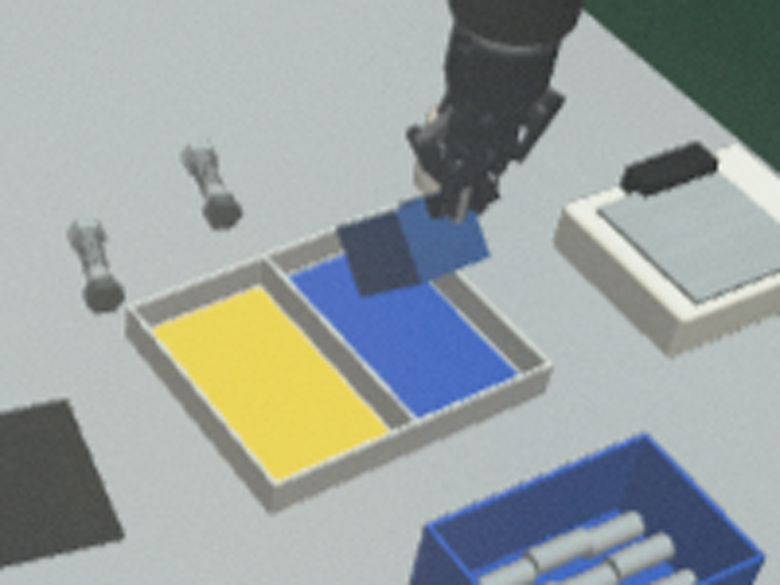

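The cup at crop (410,240) is tipped about 45° over the blue bay and no nuts are out yet. Loosening a little more.

Emit:
play_rows(commands=[{"hand": 0.184,"delta_pos": [0,0,0],"spin": 0},{"hand": 0.184,"delta_pos": [0,0,0],"spin": 0},{"hand": 0.185,"delta_pos": [0,0,0],"spin": 0},{"hand": 0.185,"delta_pos": [0,0,0],"spin": 0}])

```text
t: 20.38
tcp_pos: [0.6136, 0.3548, 0.1713]
tcp_rot: [[0.999, 0.034, -0.0], [0.034, -0.999, -0.0], [-0.0, 0.0, -1.0]]
contact_force: [-0.2, 0.8, -5.0]
opening: 0.0161
finger_force: 10.1
```

```bash
cat > q.py <<'E'
from p import *
state();s=telemetry.sense();print(np.round(s['moment'],3),s['finger_force'])
E
cat > cup2.py <<'E'
# tilt of held cup: normals of the blue patches seen from the scene camera, in the cup's x-z plane
from p import *
p,R,yaw=state();g=p+[0,0,.019]
s=telemetry.sense();print('moment',np.round(s['moment'],3),'ff',round(s['finger_force'],1))
I,D=imaging.read_camera('scene');W=cloud('scene',D)
H=cv2.cvtColor(I,cv2.COLOR_RGB2HSV);b=(H[...,0]>98)&(H[...,0]<130)&(H[...,1]>90)
B=np.array([np.r_[np.cos(np.radians(yaw)),np.sin(np.radians(yaw)),0],np.r_[np.sin(np.radians(yaw)),-np.cos(np.radians(yaw)),0],[0,0,1.]])
L=(W-g)@B.T
k=b&(abs(L[...,1])<.04)&(abs(L[...,0])<.17)&(L[...,2]>-.17)&(L[...,2]<.03)&(W[...,2]>.012)
P=L[k];print('n',k.sum(),'low z',np.percentile(P[:,2],[1,5]).round(3),'x',np.percentile(P[:,0],[2,98]).round(3))
rng=np.random.default_rng(0);Q=P
for i in range(2):
    best=None
    for _ in range(400):
        a=Q[rng.choice(len(Q),3,False)];n=np.cross(a[1]-a[0],a[2]-a[0]);n/=np.linalg.norm(n)+1e-12
        if abs(n[1])>.25: continue
        m=abs((Q-a[0])@n)<.004
        if best is None or m.sum()>best.sum(): best=m
    F=Q[best];n=np.linalg.svd(F-F.mean(0))[2][2];n*=np.sign(n[0]);print('plane',best.sum(),n.round(2),'elev',np.degrees(np.arctan2(n[2],n[0])).round(1),'c',F.mean(0).round(3))
    Q=Q[~best]
    if len(Q)<30: break
E
python3 cup2.py
```

```text
t 20.38 tcp [0.6136 0.3548 0.1713] yaw 1.94 open 0.0161 F [-0.2  0.8 -5. ] q6 [ 0.81  0.33  0.31  0.   -1.55  0.8 ]
moment [-0.013 -0.1   -0.015] ff 10.1
n 365 low z [-0.153 -0.126] x [-0.058  0.027]
plane 282 [ 0.51 -0.    0.86] elev 59.5 c [ 0.003  0.004 -0.059]
plane 30 [0.29 0.04 0.96] elev 73.3 c [ 0.006  0.006 -0.06 ]
```

Tilt is about 60°. I'll lower the lip to the bay floor and pivot the cup over it to tip further.

Emit:
play_rows(commands=[{"hand": 0.184,"delta_pos": [0,0,0.1],"spin": 0},{"hand": 0.184,"delta_pos": [0,0,0.2],"spin": 0},{"hand": 0.184,"delta_pos": [0,0,0.15],"spin": 0},{"hand": 0.184,"delta_pos": [0,0,0.08],"spin": 0},{"hand": 0.184,"delta_pos": [0,0,0],"spin": 0},{"hand": 0.184,"delta_pos": [0,0,0],"spin": 0}])

```text
t: 21.18
tcp_pos: [0.617, 0.3552, 0.1242]
tcp_rot: [[0.999, 0.034, 0.011], [0.034, -0.999, 0.004], [0.011, -0.003, -1.0]]
contact_force: [1.8, -1.0, 13.8]
opening: 0.016
finger_force: 13.9
```

```bash
python3 cup2.py
```

```text
t 21.18 tcp [0.617  0.3552 0.1242] yaw 1.95 open 0.016 F [ 1.8 -1.  13.8] q6 [ 0.8   0.34  0.23  0.01 -1.45  0.8 ]
moment [-2.220e-01 -1.115e+00 -1.000e-03] ff 13.9
n 345 low z [-0.118 -0.098] x [-0.054  0.03 ]
plane 270 [ 0.47 -0.01  0.88] elev 61.9 c [ 0.007  0.006 -0.045]
plane 29 [ 0.48 -0.01  0.88] elev 61.1 c [ 0.008  0.007 -0.04 ]
```

Emit:
play_rows(commands=[{"hand": 0.184,"delta_pos": [-0.06,0,-0.05],"spin": 0},{"hand": 0.184,"delta_pos": [-0.12,0,-0.04],"spin": 0},{"hand": 0.184,"delta_pos": [-0.12,0,-0.035],"spin": 0},{"hand": 0.184,"delta_pos": [-0.12,0,-0.025],"spin": 0},{"hand": 0.184,"delta_pos": [-0.13,0,-0.01],"spin": 0},{"hand": 0.184,"delta_pos": [-0.13,0,0],"spin": 0},{"hand": 0.184,"delta_pos": [-0.13,0,0.005],"spin": 0},{"hand": 0.184,"delta_pos": [0,0,0],"spin": 0}])

```text
t: 22.22
tcp_pos: [0.5318, 0.3523, 0.1341]
tcp_rot: [[0.999, 0.035, 0.0], [0.035, -0.999, 0.0], [0.0, -0.0, -1.0]]
contact_force: [1.2, -0.3, -3.3]
opening: 0.016
finger_force: 11.6
```

```bash
python3 cup2.py; python3 - <<'E'
from p import *
I,D=imaging.read_camera('scene');save('s4.png',I[130:280,270:470],3.9)
E
```

```text
t 22.23 tcp [0.5318 0.3523 0.1341] yaw 1.99 open 0.016 F [ 1.2 -0.3 -3.3] q6 [ 0.9   0.15  0.03 -0.   -1.45  0.71]
moment [-0.016 -0.169  0.026] ff 11.6
n 317 low z [-0.136 -0.065] x [-0.017  0.038]
plane 256 [ 0.4  -0.02  0.92] elev 66.4 c [ 0.014  0.004 -0.044]
plane 28 [ 0.42 -0.07  0.9 ] elev 64.8 c [ 0.022  0.005 -0.054]
```

View pics/s4.png

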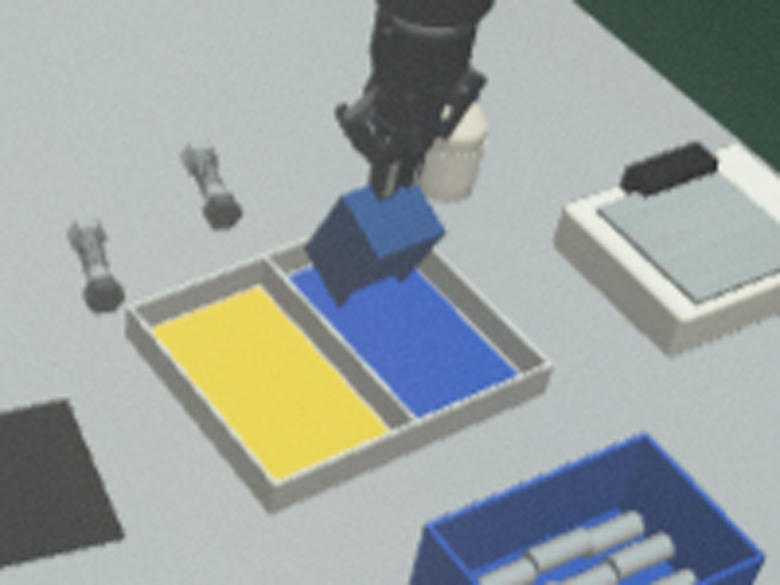

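The cup is still at about 66°, because its lip slid along the floor toward the front wall, and no nuts are visible yet. I'll go back and swing it, moving +x with an abrupt stop at a slightly looser grip.

Emit:
play_rows(commands=[{"hand": 0.184,"delta_pos": [0,0,-0.2],"spin": 0},{"hand": 0.184,"delta_pos": [0.1,0,-0.05],"spin": 0},{"hand": 0.185,"delta_pos": [0.25,0,0],"spin": 0},{"hand": 0.186,"delta_pos": [0.45,0.02,0],"spin": 0},{"hand": 0.186,"delta_pos": [0,0,0],"spin": 0},{"hand": 0.186,"delta_pos": [0,0,0],"spin": 0},{"hand": 0.186,"delta_pos": [0,0,0],"spin": 0},{"hand": 0.186,"delta_pos": [0,0,0],"spin": 0}])

```text
t: 23.32
tcp_pos: [0.6124, 0.3531, 0.1599]
tcp_rot: [[0.999, 0.034, 0.001], [0.034, -0.999, 0.001], [0.001, -0.001, -1.0]]
contact_force: [0.0, -0.7, -2.0]
opening: 0.016
finger_force: 6.4
```

```bash
python3 cup2.py
```

```text
t 23.32 tcp [0.6124 0.3531 0.1599] yaw 1.98 open 0.016 F [ 0.  -0.7 -2. ] q6 [ 0.8   0.33  0.28  0.   -1.52  0.8 ]
moment [-0.002 -0.027  0.039] ff 6.4
n 354 low z [-0.143 -0.095] x [-0.018  0.047]
plane 293 [0.24 0.01 0.97] elev 76.3 c [ 0.021  0.004 -0.042]
plane 20 [0.26 0.01 0.96] elev 74.7 c [ 0.027 -0.005 -0.049]
```

Force dropped from 4.2 to 2 N, so nuts have left the cup. One more shake, then I'll check.

Emit:
play_rows(commands=[{"hand": 0.186,"delta_pos": [-0.3,0,0],"spin": 0},{"hand": 0.186,"delta_pos": [-0.1,0,0],"spin": 0},{"hand": 0.186,"delta_pos": [0.4,0,0],"spin": 0},{"hand": 0.186,"delta_pos": [0,0,0],"spin": 0},{"hand": 0.186,"delta_pos": [0,0,0],"spin": 0},{"hand": 0.186,"delta_pos": [0,0,0],"spin": 0},{"hand": 0.184,"delta_pos": [0,0,-0.3],"spin": 0},{"hand": 0.184,"delta_pos": [0,0,-0.3],"spin": 0},{"hand": 0.184,"delta_pos": [0,0,0],"spin": 0},{"hand": 0.184,"delta_pos": [0,0,0],"spin": 0}])

```text
t: 24.62
tcp_pos: [0.6121, 0.353, 0.2183]
tcp_rot: [[0.999, 0.034, -0.001], [0.034, -0.999, 0.0], [-0.001, -0.0, -1.0]]
contact_force: [0.3, 0.6, -2.6]
opening: 0.0162
finger_force: 8.4
```

```bash
python3 cup2.py; python3 - <<'E'
from p import *
F=[]
for n in('top','scene'):
    I,D=imaging.read_camera(n);W=cloud(n,D);F.append(telemetry.sense()['contact_force'][2])
    for x in mark_of(n,'nut1')[:9]:
        u,v=x['at'];w=W[int(v),int(u)]
        if x['confidence']>.25: print(n,round(x['confidence'],2),np.round(x['at']),w.round(3))
    F.append(telemetry.sense()['contact_force'][2])
    if n=='scene':save('s5.png',I[130:280,270:470],3.9)
print(F)
E
```

```text
t 24.62 tcp [0.6121 0.353  0.2183] yaw 1.96 open 0.0162 F [ 0.3  0.6 -2.6] q6 [ 0.8   0.33  0.39 -0.   -1.63  0.8 ]
moment [-0.006  0.002 -0.057] ff 8.4
n 367 low z [-0.13  -0.059] x [-0.013  0.043]
plane 320 [ 0.27 -0.    0.96] elev 74.4 c [ 0.019  0.003 -0.044]
plane 21 [ 0.56 -0.01  0.83] elev 56.3 c [ 0.028 -0.001 -0.05 ]
top 0.61 [172. 201.] [0.589 0.364 0.03 ]
top 0.6 [168. 213.] [0.554 0.381 0.007]
top 0.53 [183. 216.] [0.543 0.33  0.028]
top 0.5 [184. 202.] [0.586 0.333 0.019]
top 0.48 [181. 237.] [0.476 0.336 0.028]
top 0.48 [169. 234.] [0.489 0.379 0.002]
scene 0.63 [359. 208.] [0.546 0.319 0.022]
scene 0.63 [368. 222.] [0.605 0.311 0.02 ]
scene 0.57 [378. 213.] [0.596 0.359 0.027]
scene 0.46 [372. 203.] [0.545 0.367 0.024]
scene 0.4 [358. 193.] [0.472 0.361 0.016]
scene 0.4 [155. 229.] [ 0.347 -0.311  0.024]
[np.float64(-2.397987698232767), np.float64(-1.5350986618563607), np.float64(-0.8153359076911955), np.float64(-2.553648571663511)]
```

View pics/s5.png

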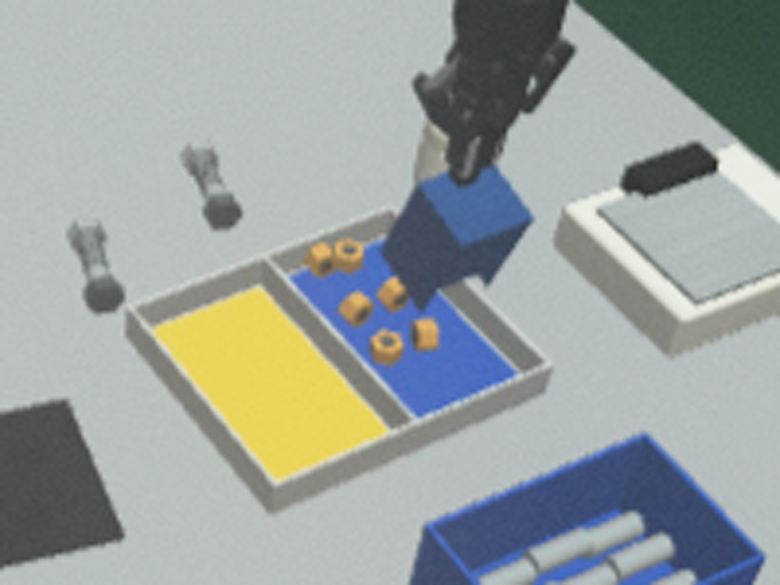

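Six nuts are in the blue bay (crop px 320–425 by 250–350) and the scale reading matches an empty cup. Carrying the cup back, then levelling it by rolling over its lip on the mat.

Emit:
play_rows(commands=[{"hand": 0.18,"delta_pos": [0,0,0],"spin": 0.047},{"hand": 0.18,"delta_pos": [0,0,0],"spin": 0.048},{"hand": 0.18,"delta_pos": [-0.01,0.2,0],"spin": 0},{"hand": 0.18,"delta_pos": [-0.02,0.4,0],"spin": 0},{"hand": 0.18,"delta_pos": [-0.02,0.5,0],"spin": 0},{"hand": 0.18,"delta_pos": [-0.02,0.5,0],"spin": 0},{"hand": 0.18,"delta_pos": [-0.02,0.5,0],"spin": 0},{"hand": 0.18,"delta_pos": [-0.02,0.5,0],"spin": 0},{"hand": 0.18,"delta_pos": [-0.006,0.5,0],"spin": 0},{"hand": 0.18,"delta_pos": [0,0.3,0],"spin": 0},{"hand": 0.18,"delta_pos": [0,0.2,0.3],"spin": 0},{"hand": 0.18,"delta_pos": [0,0,0.2],"spin": 0}])

```text
t: 26.38
tcp_pos: [0.5414, -0.0015, 0.1674]
tcp_rot: [[0.986, -0.166, -0.001], [-0.166, -0.986, -0.0], [-0.001, 0.0, -1.0]]
contact_force: [0.1, 0.9, -2.7]
opening: 0.0157
finger_force: 18.5
```

```bash
python3 cup2.py; python3 -c "
from p import *
plan(.5421,.0002,.131,-9.4)"
```

```text
t 26.38 tcp [ 0.5414 -0.0015  0.1674] yaw -9.57 open 0.0157 F [ 0.1  0.9 -2.7] q6 [ 0.37 -0.11 -0.18 -0.   -1.5   1.04]
moment [0.079 0.    0.032] ff 18.5
n 416 low z [-0.057 -0.054] x [-0.011  0.044]
plane 372 [0.28 0.   0.96] elev 73.4 c [ 0.018  0.002 -0.045]
plane 31 [ 0.28 -0.    0.96] elev 73.8 c [ 0.024  0.004 -0.041]
t 26.43 tcp [ 0.5405 -0.0007  0.1643] yaw -9.53 open 0.0161 F [-0.1 -0.9 -4.8] q6 [ 0.37 -0.11 -0.18 -0.   -1.5   1.03]
spin -0.0011 shift [ 0.015 -0.011  0.333] norm 0.33
```

Emit:
play_rows(commands=[{"hand": 0.184,"delta_pos": [0.01,0,0.2],"spin": 0},{"hand": 0.184,"delta_pos": [0.02,0,0.13],"spin": 0},{"hand": 0.184,"delta_pos": [0.13,0,0.03],"spin": 0},{"hand": 0.184,"delta_pos": [0.13,0,0.04],"spin": 0},{"hand": 0.184,"delta_pos": [0.13,0,0.047],"spin": 0},{"hand": 0.184,"delta_pos": [0.12,0,0.057],"spin": 0},{"hand": 0.184,"delta_pos": [0.13,0,0.082],"spin": 0},{"hand": 0.184,"delta_pos": [0,0,0],"spin": 0}])

```text
t: 27.42
tcp_pos: [0.6144, -0.0123, 0.1176]
tcp_rot: [[0.986, -0.164, 0.015], [-0.164, -0.986, -0.001], [0.015, -0.001, -1.0]]
contact_force: [4.0, -0.4, 16.3]
opening: 0.0156
finger_force: 18.6
```

```bash
python3 cup2.py
```

```text
t 27.43 tcp [ 0.6144 -0.0123  0.1176] yaw -9.45 open 0.0156 F [ 4.  -0.4 16.3] q6 [ 0.31  0.08 -0.08  0.01 -1.39  1.1 ]
moment [-0.267 -1.563 -0.037] ff 18.6
n 392 low z [-0.063 -0.053] x [-0.02   0.029]
plane 341 [0.53 0.   0.85] elev 57.8 c [ 0.008  0.003 -0.041]
plane 35 [ 0.56 -0.1   0.83] elev 56.1 c [ 0.013  0.008 -0.039]
```

Emit:
play_rows(commands=[{"hand": 0.186,"delta_pos": [0,0,-0.03],"spin": 0},{"hand": 0.186,"delta_pos": [0,0,0],"spin": 0},{"hand": 0.186,"delta_pos": [0,0,0],"spin": 0}])

```text
t: 27.85
tcp_pos: [0.6118, -0.0119, 0.1179]
tcp_rot: [[0.986, -0.164, 0.009], [-0.164, -0.986, -0.001], [0.009, -0.001, -1.0]]
contact_force: [1.7, 0.1, 9.3]
opening: 0.0159
finger_force: 8.1
```

```bash
python3 cup2.py
```

```text
t 27.85 tcp [ 0.6118 -0.0119  0.1179] yaw -9.45 open 0.0159 F [1.7 0.1 9.3] q6 [ 0.31  0.08 -0.08  0.   -1.4   1.1 ]
moment [-0.014 -0.479 -0.007] ff 8.1
n 397 low z [-0.06  -0.053] x [-0.019  0.03 ]
plane 341 [0.5  0.   0.87] elev 60.1 c [ 0.009  0.003 -0.039]
plane 31 [0.54 0.01 0.84] elev 57.6 c [ 0.011  0.002 -0.047]
```

```bash
python3 - <<'E'
from p import *
I,D=imaging.read_camera('scene');J,_=imaging.read_camera('top')
a=cv2.resize(I[180:290,220:360],(500,393),interpolation=cv2.INTER_CUBIC);b=cv2.resize(J[170:260,250:330],(300,337),interpolation=cv2.INTER_CUBIC)
c=np.zeros((393,800,3),np.uint8);c[:,:500]=a;c[:337,500:]=b
save('s6.png',c,1)
E
```

```text
(no output)
```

View pics/s6.png

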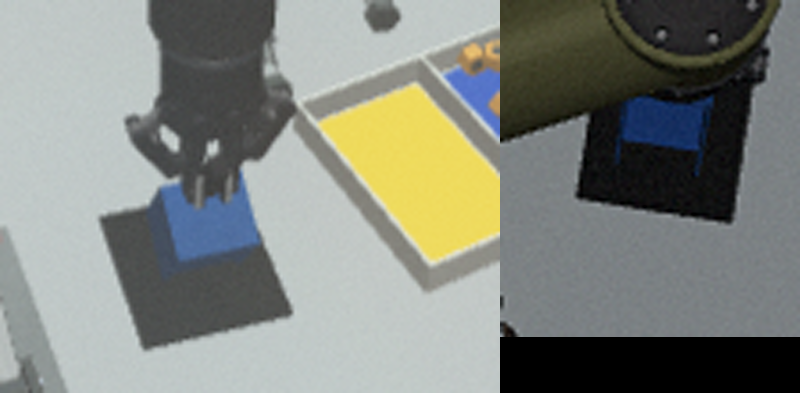

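The cup leans lip-down on the mat, display (205,225), and is empty. The fingertips look close to its back wall, so I'll measure the lip position from the top view.

```bash
python3 - <<'E'
from p import *
p,R,yaw=state();g=p+[0,0,.019]
a=np.radians(yaw);B=np.array([[np.cos(a),np.sin(a),0],[np.sin(a),-np.cos(a),0],[0,0,1.]])
I,D=imaging.read_camera('top');W=cloud('top',D);L=(W-g)@B.T
H=cv2.cvtColor(I,cv2.COLOR_RGB2HSV);k=(H[...,0]>98)&(H[...,0]<130)&(H[...,1]>90)&(abs(L[...,1])<.05)&(L[...,0]<.02)&(L[...,0]>-.13)
for lo in np.arange(-.10,.0,.008):
    q=k&(L[...,0]>lo)&(L[...,0]<lo+.008)
    if q.sum():
        c=q&(abs(L[...,1])<.02);s=q&(abs(L[...,1])>.028)
        print('x %.3f'%lo,q.sum(),'centre z',np.median(L[c][:,2]).round(3) if c.sum() else '','side z',np.median(L[s][:,2]).round(3) if s.sum() else '')
E
```

```text
t 28.0 tcp [ 0.6118 -0.0119  0.1178] yaw -9.44 open 0.0157 F [1.  0.4 8.6] q6 [ 0.31  0.08 -0.08  0.   -1.4   1.1 ]
x -0.100 2 centre z  side z -0.135
x -0.084 3 centre z -0.133 side z -0.135
x -0.076 8 centre z -0.138 side z -0.107
x -0.068 14 centre z 0.1 side z -0.094
x -0.060 27 centre z -0.134 side z -0.09
x -0.052 70 centre z -0.116 side z -0.088
x -0.044 69 centre z -0.113 side z -0.108
x -0.036 68 centre z -0.112 side z -0.082
x -0.028 71 centre z -0.11 side z -0.102
x -0.020 26 centre z -0.109 side z -0.111
x -0.012 1 centre z  side z -0.136
```

The lip sits about 14 mm above the mat yet something pushes back, so perhaps a nut lies beneath it. Lifting to see.

Emit:
play_rows(commands=[{"hand": 0.183,"delta_pos": [0,0,-0.1],"spin": 0},{"hand": 0.183,"delta_pos": [0.1,0,-0.3],"spin": 0},{"hand": 0.183,"delta_pos": [0.2,0,-0.3],"spin": 0},{"hand": 0.182,"delta_pos": [0.2,0,0],"spin": 0},{"hand": 0.182,"delta_pos": [0,0,0],"spin": 0},{"hand": 0.182,"delta_pos": [0,0,0],"spin": 0}])

```text
t: 28.8
tcp_pos: [0.6571, -0.0197, 0.1823]
tcp_rot: [[0.986, -0.165, -0.002], [-0.165, -0.986, -0.0], [-0.002, 0.001, -1.0]]
contact_force: [0.2, 1.3, -2.0]
opening: 0.0158
finger_force: 13.5
```

```bash
python3 cup2.py; python3 - <<'E'
from p import *
for n in('top','scene'):
    I,D=imaging.read_camera(n);W=cloud(n,D);H=cv2.cvtColor(I,cv2.COLOR_RGB2HSV)
    k=(abs(W[...,0]-.58)<.08)&(abs(W[...,1]+.005)<.07)&(W[...,2]>.008)&(W[...,2]<.04)
    br=k&(H[...,0]>8)&(H[...,0]<28)&(H[...,1]>90);print(n,k.sum(),br.sum(),W[br].mean(0) if br.sum() else '')
    m=mark_of(n,'nut1');print([(round(x['confidence'],2),W[int(x['at'][1]),int(x['at'][0])].round(3)) for x in m if x['confidence']>.25])
    if n=='top': save('t3.png',I[120:270,180:400],3.5)
    else: save('s7.png',I[150:290,200:400],3.9)
E
```

```text
t 28.8 tcp [ 0.6571 -0.0197  0.1823] yaw -9.48 open 0.0158 F [ 0.2  1.3 -2. ] q6 [ 0.27  0.19  0.16 -0.   -1.54  1.13]
moment [-0.016 -0.007 -0.039] ff 13.5
n 444 low z [-0.06  -0.053] x [-0.02   0.029]
plane 399 [0.52 0.01 0.86] elev 58.8 c [ 0.009  0.004 -0.04 ]
plane 29 [0.6  0.03 0.8 ] elev 52.9 c [ 0.01  -0.007 -0.047]
top 23 0 
[(0.62, array([0.485, 0.333, 0.025])), (0.56, array([0.589, 0.368, 0.024])), (0.54, array([0.54 , 0.328, 0.023])), (0.42, array([0.55 , 0.37 , 0.026])), (0.41, array([0.489, 0.382, 0.004])), (0.4, array([0.589, 0.335, 0.02 ]))]
scene 28 0 
[(0.56, array([0.593, 0.355, 0.017])), (0.49, array([0.48 , 0.367, 0.021])), (0.48, array([0.545, 0.319, 0.026])), (0.39, array([0.594, 0.315, 0.017])), (0.38, array([0.517, 0.382, 0.003]))]
```

No nut is on the mat. The contact was the side walls' bottom front corners, which are the real pivot, and the handle had slid about 21 mm in the grip. I'm recomputing the arc about that corner and retrying.

Emit:
play_rows(commands=[{"hand": 0.182,"delta_pos": [-0.3,0,0],"spin": 0},{"hand": 0.182,"delta_pos": [-0.5,0,0.1],"spin": 0},{"hand": 0.182,"delta_pos": [-0.33,0,0.3],"spin": 0},{"hand": 0.182,"delta_pos": [0,0,0.16],"spin": 0},{"hand": 0.184,"delta_pos": [0,0,0.05],"spin": 0},{"hand": 0.184,"delta_pos": [0.06,0,0.02],"spin": 0},{"hand": 0.184,"delta_pos": [0.12,0,0.025],"spin": 0},{"hand": 0.184,"delta_pos": [0.12,0,0.035],"spin": 0},{"hand": 0.184,"delta_pos": [0.12,0,0.05],"spin": 0},{"hand": 0.184,"delta_pos": [0,0,0],"spin": 0}])

```text
t: 30.3
tcp_pos: [0.5905, -0.0084, 0.1108]
tcp_rot: [[0.986, -0.165, 0.005], [-0.165, -0.986, -0.001], [0.005, -0.0, -1.0]]
contact_force: [3.0, 0.7, 4.5]
opening: 0.016
finger_force: 14.3
```

```bash
python3 cup2.py
```

```text
t 30.3 tcp [ 0.5905 -0.0084  0.1108] yaw -9.49 open 0.016 F [3.  0.7 4.5] q6 [ 0.33  0.03 -0.15  0.   -1.39  1.08]
moment [-0.09  -1.096 -0.002] ff 14.3
n 330 low z [-0.056 -0.054] x [-0.022  0.019]
plane 294 [0.66 0.01 0.75] elev 48.9 c [ 0.002  0.005 -0.04 ]
plane 24 [ 0.64 -0.19  0.74] elev 49.0 c [ 0.002  0.006 -0.038]
```

Emit:
play_rows(commands=[{"hand": 0.184,"delta_pos": [0.115,0,0.03],"spin": 0},{"hand": 0.184,"delta_pos": [0.115,0,0.045],"spin": 0},{"hand": 0.184,"delta_pos": [0.105,0,0.06],"spin": 0},{"hand": 0.184,"delta_pos": [0.105,0,0.065],"spin": 0},{"hand": 0.184,"delta_pos": [0.095,0,0.08],"spin": 0},{"hand": 0.184,"delta_pos": [0.09,0,0.08],"spin": 0},{"hand": 0.184,"delta_pos": [0,0,0],"spin": 0}])

```text
t: 31.22
tcp_pos: [0.6487, -0.0186, 0.0713]
tcp_rot: [[0.986, -0.165, -0.003], [-0.165, -0.986, -0.001], [-0.003, 0.001, -1.0]]
contact_force: [-0.1, 0.3, -1.8]
opening: 0.0159
finger_force: 12.9
```

```bash
python3 cup2.py
```

```text
t 31.23 tcp [ 0.6487 -0.0186  0.0713] yaw -9.48 open 0.0159 F [-0.1  0.3 -1.8] q6 [ 0.28  0.21 -0.02 -0.   -1.34  1.13]
moment [-0.004 -0.118  0.037] ff 12.9
n 106 low z [-0.065 -0.061] x [-0.104 -0.012]
plane 81 [ 0.96 -0.06  0.29] elev 16.8 c [-0.019  0.019 -0.038]
```

Emit:
play_rows(commands=[{"hand": 0.184,"delta_pos": [0.07,0,0.08],"spin": 0},{"hand": 0.184,"delta_pos": [0.06,0,0.1],"spin": 0},{"hand": 0.185,"delta_pos": [0.04,0,0.1],"spin": 0},{"hand": 0.186,"delta_pos": [0,0,0.06],"spin": 0},{"hand": 0.186,"delta_pos": [0,0,0],"spin": 0},{"hand": 0.186,"delta_pos": [0,0,0],"spin": 0}])

```text
t: 32.02
tcp_pos: [0.6654, -0.021, 0.0389]
tcp_rot: [[0.986, -0.164, -0.001], [-0.164, -0.986, -0.0], [-0.001, 0.0, -1.0]]
contact_force: [0.1, -0.9, -1.5]
opening: 0.016
finger_force: 6.3
```

```bash
python3 cup2.py
```

```text
t 32.02 tcp [ 0.6654 -0.021   0.0389] yaw -9.46 open 0.016 F [ 0.1 -0.9 -1.5] q6 [ 0.27  0.27 -0.01 -0.   -1.29  1.14]
moment [-0.027 -0.007  0.011] ff 6.3
n 66 low z [-0.037 -0.033] x [-0.125 -0.032]
plane 36 [ 0.77 -0.12  0.63] elev 39.2 c [-0.117  0.015 -0.025]
plane 19 [ 0.01  0.24 -0.97] elev -89.5 c [-0.082  0.031  0.009]
```

Emit:
play_rows(commands=[{"hand": 0.25,"delta_pos": [0,0,0.01],"spin": 0},{"hand": 0.5,"delta_pos": [0,0,0],"spin": 0},{"hand": 1,"delta_pos": [0,0,0],"spin": 0},{"hand": 1,"delta_pos": [0,0,0],"spin": 0},{"hand": 1,"delta_pos": [0,0,0],"spin": 0},{"hand": 1,"delta_pos": [0,0,-0.1],"spin": 0},{"hand": 1,"delta_pos": [0,0,-0.3],"spin": 0},{"hand": 1,"delta_pos": [0,0,-0.5],"spin": 0},{"hand": 1,"delta_pos": [0,0,-0.5],"spin": 0}])

```text
t: 33.2
tcp_pos: [0.6657, -0.0212, 0.1806]
tcp_rot: [[0.986, -0.164, 0.001], [-0.164, -0.986, -0.0], [0.001, 0.0, -1.0]]
contact_force: [1.8, 0.1, 0.2]
opening: 0.0854
finger_force: 0.0
```

```bash
cat > bolts.py <<'E'
from p import *
def bolts():
    state();I,D=imaging.read_camera('top');W=cloud('top',D);c=cam('top');out=[]
    for x in outline_of('top','bolt1')[:8]:
        v,u=np.nonzero(x['region']);
        if x['confidence']<.25 or len(u)<60: continue
        P=np.array([atz('top',a,b,.015,c)[:2] for a,b in zip(u,v)]);r=rectfit(P)
        print('bolt %.2f'%x['confidence'],*r)
    return I,D,W,c
if __name__=='__main__':
    I,D,W,c=bolts()
    for q,z in(('cup',.003),('cup_handle',.056),('cup_lip',.04),('mat',.003)):
        for x in mark_of('top',q)[:2]: print(q,round(x['confidence'],2),atz('top',*x['at'],z,c).round(4))
    w=W[165:235,255:330].reshape(-1,3);w=w[abs(w[:,2]-.065)<.007]
    print('cup top pts',len(w),rectfit(w[:,:2]),'z p10/50/90',np.percentile(w[:,2],[10,50,90]).round(4))
    A=np.c_[w[:,:2],np.ones(len(w))];s=np.linalg.lstsq(A,w[:,2],rcond=None)[0];print('slope rad',s[:2].round(3))
    save('t4.png',I[120:300,180:460],2.8)
    plan(.3978,.1554,.13,-18)
E
python3 bolts.py
```

```text
t 33.2 tcp [ 0.6657 -0.0212  0.1806] yaw -9.46 open 0.0854 F [1.8 0.1 0.2] q6 [ 0.27  0.21  0.18  0.   -1.54  1.14]
bolt 0.58 [0.3493 0.3014] [93.3 31.7] -13.9
bolt 0.58 [ 0.3874 -0.1863] [96.8 34.3] 29.5
bolt 0.58 [ 0.338  -0.3054] [88.3 27.3] -15.4
cup 0.77 [ 0.3913 -0.4594  0.003 ]
cup 0.72 [ 0.5957 -0.0159  0.003 ]
cup_handle 0.94 [ 0.4463 -0.4964  0.056 ]
cup_handle 0.89 [ 0.6839 -0.0181  0.056 ]
cup_lip 0.91 [ 0.3674 -0.4254  0.04  ]
cup_lip 0.55 [0.5326 0.0066 0.04  ]
mat 0.82 [ 0.5806 -0.0083  0.003 ]
cup top pts 150 (array([ 0.6073, -0.0096]), array([128.5,  67.8]), -9.3) z p10/50/90 [0.0605 0.0641 0.0673]
slope rad [ 0.003 -0.012]
t 33.5 tcp [ 0.6654 -0.0209  0.1773] yaw -9.46 open 0.0856 F [-0.2  1.   0.3] q6 [ 0.27  0.22  0.18 -0.   -1.54  1.14]
spin 0.0712 shift [-3.09  -0.85   0.473] norm 3.24
```

View pics/t4.png

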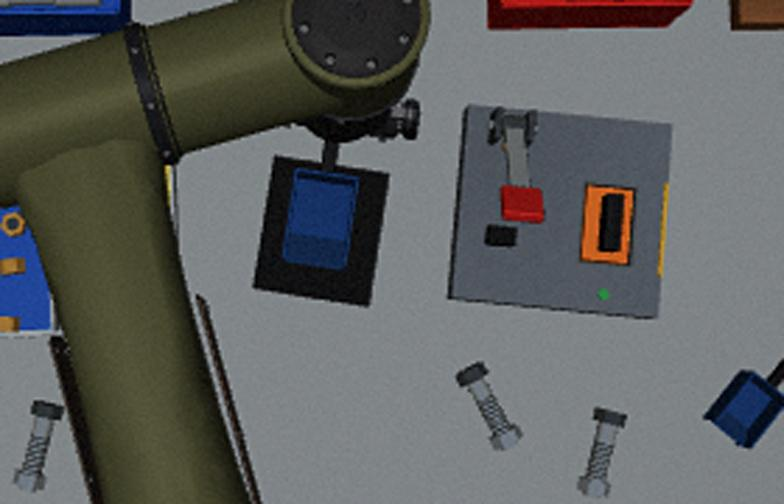

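The cup stands level and empty on its mat at crop (320,220), the block is seated at (607,225), and three bolts show at (38,445), (488,405) and (602,450). The fourth is under the arm. Now the bolts.

Emit:
play_rows(commands=[{"hand": 1,"delta_pos": [0,0,0],"spin": 0.071},{"hand": 1,"delta_pos": [-0.4,-0.11,0],"spin": 0},{"hand": 1,"delta_pos": [-0.5,-0.14,0],"spin": 0},{"hand": 1,"delta_pos": [-0.5,-0.14,0],"spin": 0},{"hand": 1,"delta_pos": [-0.5,-0.14,0],"spin": 0},{"hand": 1,"delta_pos": [-0.5,-0.14,0.1],"spin": 0},{"hand": 1,"delta_pos": [-0.5,-0.14,0.1],"spin": 0},{"hand": 1,"delta_pos": [-0.3,-0.05,0.1],"spin": 0},{"hand": 1,"delta_pos": [-0.3,0,0.1],"spin": 0},{"hand": 1,"delta_pos": [0,0,0],"spin": 0},{"hand": 1,"delta_pos": [0,0,0],"spin": 0},{"hand": 1,"delta_pos": [0,0,0],"spin": 0}])

```text
t: 35.0
tcp_pos: [0.36, 0.1685, 0.1382]
tcp_rot: [[0.951, -0.31, -0.0], [-0.31, -0.951, -0.001], [0.0, 0.001, -1.0]]
contact_force: [0.2, 0.3, -0.1]
opening: 0.0854
finger_force: 0.0
```

```bash
cat > wb.py <<'E'
from p import *
import sys
# wrist view of the bolt nearest (x,y); plan grasp at TCP z .004
def wb(x,y,pl=True):
    c=cam('wrist');I,D=imaging.read_camera('wrist');W=cloud('wrist',D,c);res=[]
    for r in outline_of('wrist','bolt1')[:8]:
        v,u=np.nonzero(r['region'])
        if r['confidence']<.2 or len(u)<100: continue
        P=np.array([atz('wrist',a,b,.018,c)[:2] for a,b in zip(u,v)]);f=rectfit(P);res.append((np.hypot(*(f[0]-[x,y])),r['confidence'],f))
    res.sort(key=lambda t:t[0]);
    for d,cf,f in res: print('%.3f %.2f'%(d,cf),*f)
    f=res[0][2];
    if pl:
        yaw=f[2]; plan(*f[0],.004,yaw)
if __name__=='__main__': wb(float(sys.argv[1]),float(sys.argv[2]))
E
python3 wb.py .398 .155
```

```text
0.002 0.60 [0.3968 0.1562] [96.2 35.3] -17.5
0.144 0.74 [0.3653 0.2951] [67.1 34.1] -13.6
0.189 0.68 [0.5388 0.2805] [295.8 220.9] 74.7
0.307 0.57 [ 0.4229 -0.1508] [27.6 17.3] -22.2
t 35.1 tcp [0.3599 0.1685 0.1381] yaw -18.05 open 0.0856 F [-0.2  0.1 -0.8] q6 [ 0.96 -0.54 -0.56  0.   -1.55  0.3 ]
spin -0.0046 shift [0.389 0.006 1.341] norm 1.4
```

Emit:
play_rows(commands=[{"hand": 1,"delta_pos": [0.2,0,0.2],"spin": -0.004},{"hand": 1,"delta_pos": [0.19,0,0.4],"spin": 0},{"hand": 1,"delta_pos": [0,0,0.4],"spin": 0},{"hand": 1,"delta_pos": [0,0,0.22],"spin": 0},{"hand": 1,"delta_pos": [0,0,0.11],"spin": 0},{"hand": 1,"delta_pos": [0,0,0],"spin": 0},{"hand": 0,"delta_pos": [0,0,0],"spin": 0},{"hand": 0,"delta_pos": [0,0,0],"spin": 0},{"hand": 0,"delta_pos": [0,0,0],"spin": 0},{"hand": 0,"delta_pos": [0,0,0],"spin": 0},{"hand": 0,"delta_pos": [0,0,-0.15],"spin": 0},{"hand": 0,"delta_pos": [0,0,-0.35],"spin": 0}], grip_force=60)

```text
t: 36.6
tcp_pos: [0.3954, 0.156, 0.0544]
tcp_rot: [[0.954, -0.301, -0.003], [-0.301, -0.954, -0.003], [-0.003, 0.004, -1.0]]
contact_force: [0.5, 0.2, -2.2]
opening: 0.0177
finger_force: 58.8
```

```bash
python3 - <<'E'
from p import *
# bay grid targets in the tray frame: 2.2 deg
a=np.radians(2.2);X=np.array([np.cos(a),np.sin(a)]);Y=np.array([-np.sin(a),np.cos(a)]);c=np.array([.5815,.2185])
for i in(-50,50):
    for j in(-30,30): print(i,j,(c+X*i/1e3+Y*j/1e3).round(4))
t=c+X*.05+Y*.03
plan(*t,.10,2.2)
E
```

```text
-50 -30 [0.5327 0.1866]
-50 30 [0.5304 0.2466]
50 -30 [0.6326 0.1904]
50 30 [0.6303 0.2504]
t 36.6 tcp [0.3954 0.156  0.0544] yaw -17.51 open 0.0177 F [ 0.5  0.2 -2.2] q6 [ 0.86 -0.41 -0.63 -0.   -1.36  0.41]
spin -0.1642 shift [ 2.384 -0.853 -0.456] norm 2.57
```

Emit:
play_rows(commands=[{"hand": 0,"delta_pos": [0,0,-0.4],"spin": -0.08},{"hand": 0,"delta_pos": [0,0,0],"spin": -0.084},{"hand": 0,"delta_pos": [0.3,-0.11,0],"spin": 0},{"hand": 0,"delta_pos": [0.5,-0.18,0],"spin": 0},{"hand": 0,"delta_pos": [0.5,-0.18,0],"spin": 0},{"hand": 0,"delta_pos": [0.5,-0.18,0],"spin": 0},{"hand": 0,"delta_pos": [0.384,-0.14,0],"spin": 0},{"hand": 0,"delta_pos": [0.2,-0.06,0.1],"spin": 0},{"hand": 0,"delta_pos": [0,0,0.3],"spin": 0},{"hand": 0,"delta_pos": [0,0,0.2],"spin": 0}])

```text
t: 37.85
tcp_pos: [0.6309, 0.2506, 0.0331]
tcp_rot: [[0.999, 0.038, -0.003], [0.038, -0.999, -0.001], [-0.003, 0.001, -1.0]]
contact_force: [-0.1, -0.6, -4.0]
opening: 0.0176
finger_force: 58.9
```

```bash
python3 - <<'E'
from p import *
plan(.6303,.2504,.009,2.2)
E
```

```text
t 37.85 tcp [0.6309 0.2506 0.0331] yaw 2.16 open 0.0176 F [-0.1 -0.6 -4. ] q6 [ 0.67  0.31  0.02 -0.   -1.29  0.94]
spin -0.0003 shift [-0.006  0.001  0.241] norm 0.24
```

Emit:
play_rows(commands=[{"hand": 0,"delta_pos": [0,0,0.15],"spin": 0},{"hand": 0,"delta_pos": [0,0,0.09],"spin": 0},{"hand": 0,"delta_pos": [0,0,0],"spin": 0},{"hand": 0.38,"delta_pos": [0,0,0],"spin": 0},{"hand": 0.38,"delta_pos": [0,0,0],"spin": 0},{"hand": 0.38,"delta_pos": [0,0,0],"spin": 0},{"hand": 0.38,"delta_pos": [0,0,-0.2],"spin": 0},{"hand": 0.38,"delta_pos": [0,0,-0.4],"spin": 0},{"hand": 1,"delta_pos": [0,0,-0.5],"spin": 0}])

```text
t: 38.98
tcp_pos: [0.6314, 0.2506, 0.1232]
tcp_rot: [[0.999, 0.038, -0.0], [0.038, -0.999, -0.001], [-0.0, 0.001, -1.0]]
contact_force: [1.1, 0.2, -0.2]
opening: 0.0491
finger_force: 0.0
```

```bash
python3 - <<'E'
from p import *
plan(.317,.309,.12,-14.5)
E
```

```text
t 38.98 tcp [0.6314 0.2506 0.1232] yaw 2.18 open 0.0491 F [ 1.1  0.2 -0.2] q6 [ 0.67  0.26  0.13  0.   -1.44  0.94]
spin 0.139 shift [-3.19   0.221  0.032] norm 3.2
```

Emit:
play_rows(commands=[{"hand": 1,"delta_pos": [0,0,0],"spin": 0.07},{"hand": 1,"delta_pos": [0,0,0],"spin": 0.069},{"hand": 1,"delta_pos": [-0.4,0.03,0],"spin": 0},{"hand": 1,"delta_pos": [-0.55,0.04,0],"spin": 0},{"hand": 1,"delta_pos": [-0.55,0.04,0],"spin": 0},{"hand": 1,"delta_pos": [-0.55,0.04,0],"spin": 0},{"hand": 1,"delta_pos": [-0.55,0.04,0],"spin": 0},{"hand": 1,"delta_pos": [-0.4,0.02,0],"spin": 0},{"hand": 1,"delta_pos": [-0.19,0.01,0],"spin": 0},{"hand": 1,"delta_pos": [0,0,0],"spin": 0},{"hand": 1,"delta_pos": [0,0,0],"spin": 0},{"hand": 1,"delta_pos": [0,0,0],"spin": 0}])

```text
t: 40.48
tcp_pos: [0.3179, 0.3093, 0.1214]
tcp_rot: [[0.968, -0.252, 0.0], [-0.252, -0.968, -0.0], [0.0, 0.0, -1.0]]
contact_force: [-0.4, -0.5, 0.7]
opening: 0.0856
finger_force: 0.0
```

```bash
python3 wb.py .3495 .301
```

```text
0.037 0.79 [0.3462 0.3375] [96.9 35. ] -14.8
t 40.58 tcp [0.3178 0.3092 0.1211] yaw -14.57 open 0.0854 F [ 0.6 -0.   0.1] q6 [ 1.23 -0.39 -0.49  0.   -1.47  0.09]
spin 0.0019 shift [ 0.202 -0.346  1.171] norm 1.24
```

The bolt was knocked about 36 mm aside. Using the fresh measurement.

Emit:
play_rows(commands=[{"hand": 1,"delta_pos": [0.1,-0.17,0.1],"spin": 0},{"hand": 1,"delta_pos": [0.1,-0.176,0.2],"spin": 0},{"hand": 1,"delta_pos": [0,0,0.2],"spin": 0},{"hand": 1,"delta_pos": [0,0,0],"spin": 0},{"hand": 1,"delta_pos": [0,0,0],"spin": 0}])

```text
t: 41.2
tcp_pos: [0.3458, 0.3381, 0.0721]
tcp_rot: [[0.968, -0.251, 0.001], [-0.251, -0.968, 0.0], [0.001, -0.001, -1.0]]
contact_force: [0.3, 0.5, 0.6]
opening: 0.0855
finger_force: 0.0
```

```bash
python3 wb.py .347 .337
```

```text
0.001 0.79 [0.3461 0.3376] [98.6 34.8] -15.3
t 41.3 tcp [0.3457 0.3384 0.0724] yaw -14.5 open 0.0852 F [-0.1  0.1  0.6] q6 [ 1.19 -0.24 -0.47  0.   -1.34  0.12]
spin 0.0067 shift [0.006 0.007 0.684] norm 0.68
```

Emit:
play_rows(commands=[{"hand": 1,"delta_pos": [0,0,0.35],"spin": 0.005},{"hand": 1,"delta_pos": [0,0.005,0.22],"spin": 0},{"hand": 1,"delta_pos": [0,0,0.1],"spin": 0},{"hand": 1,"delta_pos": [0,0,0],"spin": 0},{"hand": 0,"delta_pos": [0,0,0],"spin": 0},{"hand": 0,"delta_pos": [0,0,0],"spin": 0},{"hand": 0,"delta_pos": [0,0,0],"spin": 0},{"hand": 0,"delta_pos": [0,0,0],"spin": 0},{"hand": 0,"delta_pos": [0,0,-0.15],"spin": 0},{"hand": 0,"delta_pos": [0,0,-0.35],"spin": 0},{"hand": 0,"delta_pos": [0,0,-0.4],"spin": 0}])

```text
t: 42.68
tcp_pos: [0.3448, 0.3369, 0.0951]
tcp_rot: [[0.965, -0.261, -0.001], [-0.261, -0.965, -0.001], [-0.0, 0.002, -1.0]]
contact_force: [0.2, 0.5, -2.9]
opening: 0.0176
finger_force: 58.8
```

```bash
python3 - <<'E'
from p import *
plan(.5304,.2466,.10,2.2)
E
```

```text
t 42.67 tcp [0.3448 0.3369 0.0951] yaw -15.1 open 0.0176 F [ 0.2  0.5 -2.9] q6 [ 1.19 -0.26 -0.44 -0.   -1.39  0.11]
spin -0.1442 shift [ 1.82   0.974 -0.049] norm 2.06
```

Emit:
play_rows(commands=[{"hand": 0,"delta_pos": [0,0,0],"spin": -0.072},{"hand": 0,"delta_pos": [0,0,0],"spin": -0.072},{"hand": 0,"delta_pos": [0.3,0.16,0],"spin": 0},{"hand": 0,"delta_pos": [0.45,0.24,0],"spin": 0},{"hand": 0,"delta_pos": [0.45,0.24,0],"spin": 0},{"hand": 0,"delta_pos": [0.4,0.21,0],"spin": 0},{"hand": 0,"delta_pos": [0.22,0.124,0],"spin": 0},{"hand": 0,"delta_pos": [0,0,0.2],"spin": 0},{"hand": 0,"delta_pos": [0,0,0.3],"spin": 0},{"hand": 0,"delta_pos": [0,0,0.1],"spin": 0}])

```text
t: 43.92
tcp_pos: [0.5287, 0.2465, 0.0313]
tcp_rot: [[0.999, 0.038, -0.004], [0.038, -0.999, -0.003], [-0.004, 0.002, -1.0]]
contact_force: [-1.0, 0.1, -2.4]
opening: 0.0177
finger_force: 59.0
```

```bash
python3 - <<'E'
from p import *
plan(.5304,.2466,.009,2.2)
E
```

```text
t 43.92 tcp [0.5287 0.2465 0.0313] yaw 2.19 open 0.0177 F [-1.   0.1 -2.4] q6 [ 0.78  0.07 -0.25 -0.   -1.25  0.83]
spin -0.0001 shift [ 0.017 -0.001  0.223] norm 0.22
```

Emit:
play_rows(commands=[{"hand": 0,"delta_pos": [0,0,0.13],"spin": 0},{"hand": 0,"delta_pos": [0,0,0.09],"spin": 0},{"hand": 0,"delta_pos": [0,0,0],"spin": 0},{"hand": 0.38,"delta_pos": [0,0,0],"spin": 0},{"hand": 0.38,"delta_pos": [0,0,0],"spin": 0},{"hand": 0.38,"delta_pos": [0,0,0],"spin": 0},{"hand": 0.38,"delta_pos": [0,0,-0.2],"spin": 0},{"hand": 0.38,"delta_pos": [0,0,-0.4],"spin": 0},{"hand": 1,"delta_pos": [0,0,-0.5],"spin": 0}])

```text
t: 45.05
tcp_pos: [0.5305, 0.2467, 0.1243]
tcp_rot: [[0.999, 0.038, -0.0], [0.038, -0.999, -0.001], [-0.0, 0.001, -1.0]]
contact_force: [0.3, 0.6, 1.5]
opening: 0.0495
finger_force: 0.0
```

```bash
python3 bolts.py | head -8; python3 - <<'E'
from p import *
plan(.356,-.203,.12,28)
E
```

```text
t 45.05 tcp [0.5305 0.2467 0.1243] yaw 2.18 open 0.0495 F [0.3 0.6 1.5] q6 [ 0.78  0.02 -0.14  0.   -1.42  0.83]
bolt 0.78 [ 0.3877 -0.1869] [95.9 33.7] 26.5
bolt 0.61 [ 0.3369 -0.3055] [94.9 34.6] -14.8
bolt 0.56 [0.634  0.2534] [97.2 34.2] 2.6
cup 0.85 [ 0.3923 -0.4552  0.003 ]
cup 0.63 [ 0.6034 -0.0203  0.003 ]
cup_handle 0.62 [ 0.6833 -0.0166  0.056 ]
cup_handle 0.59 [ 0.4352 -0.5043  0.056 ]
t 45.35 tcp [0.5304 0.247  0.1221] yaw 2.17 open 0.085 F [ 0.3  0.4 -0.4] q6 [ 0.78  0.02 -0.14 -0.   -1.42  0.83]
spin -0.2152 shift [-3.653  3.154  0.021] norm 4.83
```

Emit:
play_rows(commands=[{"hand": 1,"delta_pos": [0,0,0],"spin": -0.072},{"hand": 1,"delta_pos": [0,0,0],"spin": -0.072},{"hand": 1,"delta_pos": [0,0,0],"spin": -0.071},{"hand": 1,"delta_pos": [-0.4,0.344,0],"spin": 0},{"hand": 1,"delta_pos": [-0.46,0.4,0],"spin": 0},{"hand": 1,"delta_pos": [-0.46,0.4,0],"spin": 0},{"hand": 1,"delta_pos": [-0.46,0.4,0],"spin": 0},{"hand": 1,"delta_pos": [-0.46,0.4,0],"spin": 0},{"hand": 1,"delta_pos": [-0.46,0.4,0],"spin": 0},{"hand": 1,"delta_pos": [-0.46,0.4,0],"spin": 0},{"hand": 1,"delta_pos": [-0.4,0.35,0],"spin": 0},{"hand": 1,"delta_pos": [-0.093,0.06,0],"spin": 0}])

```text
t: 46.85
tcp_pos: [0.3543, -0.205, 0.1215]
tcp_rot: [[0.885, 0.465, -0.002], [0.465, -0.885, -0.0], [-0.002, -0.001, -1.0]]
contact_force: [-0.2, -0.1, -0.1]
opening: 0.0852
finger_force: 0.0
```

Emit:
play_rows(commands=[{"hand": 1,"delta_pos": [0,0,0.1],"spin": 0},{"hand": 1,"delta_pos": [0,0,0],"spin": 0},{"hand": 1,"delta_pos": [0,0,0],"spin": 0},{"hand": 1,"delta_pos": [0,0,0],"spin": 0}])

```text
t: 47.35
tcp_pos: [0.3566, -0.2022, 0.1124]
tcp_rot: [[0.882, 0.471, 0.0], [0.471, -0.882, -0.0], [0.0, 0.0, -1.0]]
contact_force: [-0.0, -0.8, -0.2]
opening: 0.0852
finger_force: 0.0
```

```bash
python3 wb.py .3877 -.187
```

```text
0.003 0.76 [ 0.3848 -0.1881] [97.  34.6] 27.9
0.129 0.60 [ 0.3344 -0.3045] [97.3 37.9] -14.3
t 47.45 tcp [ 0.3564 -0.2024  0.1124] yaw 28.04 open 0.0855 F [ 0.1 -0.1  0.4] q6 [-0.02 -0.49 -0.58  0.   -1.49  2.08]
spin 0.0011 shift [0.318 0.006 1.084] norm 1.13
```

Emit:
play_rows(commands=[{"hand": 1,"delta_pos": [0.2,0,0.2],"spin": 0},{"hand": 1,"delta_pos": [0.12,0,0.4],"spin": 0},{"hand": 1,"delta_pos": [0,0,0.3],"spin": 0},{"hand": 1,"delta_pos": [0,0,0.17],"spin": 0},{"hand": 1,"delta_pos": [0,0,0],"spin": 0},{"hand": 0,"delta_pos": [0,0,0],"spin": 0},{"hand": 0,"delta_pos": [0,0,0],"spin": 0},{"hand": 0,"delta_pos": [0,0,0],"spin": 0},{"hand": 0,"delta_pos": [0,0,0],"spin": 0},{"hand": 0,"delta_pos": [0,0,-0.2],"spin": 0},{"hand": 0,"delta_pos": [0,0,-0.5],"spin": 0},{"hand": 0,"delta_pos": [0,0,-0.5],"spin": 0}])

```text
t: 48.95
tcp_pos: [0.3836, -0.1876, 0.1257]
tcp_rot: [[0.883, 0.469, -0.002], [0.469, -0.883, 0.0], [-0.002, -0.001, -1.0]]
contact_force: [1.3, -0.4, -2.3]
opening: 0.0176
finger_force: 59.1
```

```bash
python3 - <<'E'
from p import *
plan(.6326,.1904,.12,2.2)
plan(.45,.10,.12,2.2)
E
```

```text
t 48.95 tcp [ 0.3836 -0.1876  0.1257] yaw 27.98 open 0.0176 F [ 1.3 -0.4 -2.3] q6 [ 0.02 -0.44 -0.52 -0.   -1.49  2.04]
spin 0.2148 shift [ 2.633 -3.682  0.057] norm 4.53
t 48.95 tcp [ 0.3836 -0.1876  0.1257] yaw 27.98 open 0.0176 F [ 1.3 -0.4 -2.3] q6 [ 0.02 -0.44 -0.52 -0.   -1.49  2.04]
spin 0.2148 shift [ 0.774 -2.848  0.057] norm 2.95
```

Emit:
play_rows(commands=[{"hand": 0,"delta_pos": [0,0,0],"spin": 0.072},{"hand": 0,"delta_pos": [0,0,0],"spin": 0.072},{"hand": 0,"delta_pos": [0,0,0],"spin": 0.071},{"hand": 0,"delta_pos": [0.25,-0.35,0],"spin": 0},{"hand": 0,"delta_pos": [0.34,-0.475,0],"spin": 0},{"hand": 0,"delta_pos": [0.34,-0.475,0],"spin": 0},{"hand": 0,"delta_pos": [0.34,-0.475,0],"spin": 0},{"hand": 0,"delta_pos": [0.34,-0.475,0],"spin": 0},{"hand": 0,"delta_pos": [0.34,-0.475,0],"spin": 0},{"hand": 0,"delta_pos": [0.34,-0.475,0],"spin": 0},{"hand": 0,"delta_pos": [0.25,-0.35,0],"spin": 0},{"hand": 0,"delta_pos": [0.093,-0.132,0],"spin": 0}])

```text
t: 50.45
tcp_pos: [0.6335, 0.1919, 0.1228]
tcp_rot: [[0.999, 0.039, -0.003], [0.039, -0.999, -0.001], [-0.003, 0.001, -1.0]]
contact_force: [-0.4, -0.7, -2.5]
opening: 0.0174
finger_force: 59.4
```

Emit:
play_rows(commands=[{"hand": 0,"delta_pos": [0,0,0.2],"spin": 0},{"hand": 0,"delta_pos": [0,0,0.3],"spin": 0},{"hand": 0,"delta_pos": [0,0,0.2],"spin": 0},{"hand": 0,"delta_pos": [0,0,0.1],"spin": 0},{"hand": 0,"delta_pos": [0,0,0],"spin": 0}])

```text
t: 51.08
tcp_pos: [0.6332, 0.1896, 0.0448]
tcp_rot: [[0.999, 0.038, -0.001], [0.038, -0.999, -0.001], [-0.001, 0.001, -1.0]]
contact_force: [0.1, -0.4, -3.1]
opening: 0.0177
finger_force: 59.4
```

```bash
python3 - <<'E'
from p import *
plan(.6326,.1904,.009,2.2)
E
```

```text
t 51.08 tcp [0.6332 0.1896 0.0448] yaw 2.16 open 0.0177 F [ 0.1 -0.4 -3.1] q6 [ 0.59  0.25 -0.02  0.   -1.3   1.02]
spin -0.0004 shift [-0.005 -0.009  0.358] norm 0.36
```

Emit:
play_rows(commands=[{"hand": 0,"delta_pos": [0,0,0.18],"spin": 0},{"hand": 0,"delta_pos": [0,0,0.13],"spin": 0},{"hand": 0,"delta_pos": [0,0,0.05],"spin": 0},{"hand": 0,"delta_pos": [0,0,0],"spin": 0},{"hand": 0.38,"delta_pos": [0,0,0],"spin": 0},{"hand": 0.38,"delta_pos": [0,0,0],"spin": 0},{"hand": 0.38,"delta_pos": [0,0,0],"spin": 0},{"hand": 0.38,"delta_pos": [0,0,-0.2],"spin": 0},{"hand": 0.38,"delta_pos": [0,0,-0.4],"spin": 0},{"hand": 1,"delta_pos": [0,0,-0.5],"spin": 0}])

```text
t: 52.32
tcp_pos: [0.6332, 0.1899, 0.1212]
tcp_rot: [[0.999, 0.038, -0.0], [0.038, -0.999, -0.001], [-0.0, 0.001, -1.0]]
contact_force: [0.4, 0.9, 0.8]
opening: 0.0492
finger_force: 0.0
```

```bash
python3 bolts.py | head -8; python3 - <<'E'
from p import *
plan(.39,-.1,.12,-14.5)
plan(.31,-.298,.12,-14.5)
E
```

```text
t 52.33 tcp [0.6332 0.1899 0.1212] yaw 2.19 open 0.0492 F [0.4 0.9 0.8] q6 [ 0.59  0.21  0.08  0.   -1.43  1.02]
bolt 0.73 [0.5336 0.2486] [91.9 27.5] 0.3
bolt 0.69 [ 0.3367 -0.305 ] [94.1 33.8] -14.8
bolt 0.60 [0.6044 0.2504] [31.  24.7] 0.2
cup 0.95 [ 0.6071 -0.0198  0.003 ]
cup 0.66 [ 0.3864 -0.4679  0.003 ]
cup_handle 0.87 [ 0.4266 -0.4882  0.056 ]
cup_handle 0.7 [ 0.6873 -0.0131  0.056 ]
t 52.62 tcp [0.6332 0.1901 0.1193] yaw 2.18 open 0.0854 F [-0.2  0.7 -0.6] q6 [ 0.59  0.22  0.07 -0.   -1.43  1.02]
spin 0.139 shift [-1.628  3.418 -0.007] norm 3.79
t 52.62 tcp [0.6332 0.1901 0.1193] yaw 2.18 open 0.0854 F [-0.2  0.7 -0.6] q6 [ 0.59  0.22  0.07 -0.   -1.43  1.02]
spin 0.139 shift [-1.907  5.535 -0.007] norm 5.85
```

Emit:
play_rows(commands=[{"hand": 1,"delta_pos": [0,0,0],"spin": 0.07},{"hand": 1,"delta_pos": [0,0,0],"spin": 0.069},{"hand": 1,"delta_pos": [-0.18,0.388,0],"spin": 0},{"hand": 1,"delta_pos": [-0.241,0.505,0],"spin": 0},{"hand": 1,"delta_pos": [-0.241,0.505,0],"spin": 0},{"hand": 1,"delta_pos": [-0.241,0.505,0],"spin": 0},{"hand": 1,"delta_pos": [-0.241,0.505,0],"spin": 0},{"hand": 1,"delta_pos": [-0.241,0.505,0],"spin": 0},{"hand": 1,"delta_pos": [-0.241,0.505,0],"spin": 0},{"hand": 1,"delta_pos": [-0.07,0.53,0],"spin": 0},{"hand": 1,"delta_pos": [-0.07,0.53,0],"spin": 0},{"hand": 1,"delta_pos": [-0.07,0.53,0],"spin": 0}])

```text
t: 54.12
tcp_pos: [0.329, -0.25, 0.1189]
tcp_rot: [[0.968, -0.25, -0.0], [-0.25, -0.968, -0.0], [-0.0, 0.0, -1.0]]
contact_force: [1.8, 0.5, 0.4]
opening: 0.0855
finger_force: 0.0
```

Emit:
play_rows(commands=[{"hand": 1,"delta_pos": [-0.07,0.4,0],"spin": 0},{"hand": 1,"delta_pos": [0,0.13,0],"spin": 0},{"hand": 1,"delta_pos": [0,0,0.1],"spin": 0},{"hand": 1,"delta_pos": [0,0,0],"spin": 0},{"hand": 1,"delta_pos": [0,0,0],"spin": 0},{"hand": 1,"delta_pos": [0,0,0],"spin": 0}])

```text
t: 54.88
tcp_pos: [0.3108, -0.2978, 0.1095]
tcp_rot: [[0.968, -0.249, 0.001], [-0.249, -0.968, -0.0], [0.001, 0.0, -1.0]]
contact_force: [0.3, -0.2, -1.0]
opening: 0.0856
finger_force: 0.0
```

```bash
python3 wb.py .3367 -.305
```

```text
0.002 0.82 [ 0.3347 -0.3057] [97.2 35.1] -15.1
t 54.98 tcp [ 0.3106 -0.298   0.1095] yaw -14.45 open 0.0855 F [ 0.6  0.8 -0.9] q6 [-0.29 -0.43 -0.54  0.   -1.46  1.61]
spin 0.0054 shift [0.252 0.012 1.055] norm 1.09
```

Emit:
play_rows(commands=[{"hand": 1,"delta_pos": [0.15,0.01,0.2],"spin": 0.005},{"hand": 1,"delta_pos": [0.1,0,0.4],"spin": 0},{"hand": 1,"delta_pos": [0,0,0.3],"spin": 0},{"hand": 1,"delta_pos": [0,0,0.14],"spin": 0},{"hand": 1,"delta_pos": [0,0,0],"spin": 0},{"hand": 0,"delta_pos": [0,0,0],"spin": 0},{"hand": 0,"delta_pos": [0,0,0],"spin": 0},{"hand": 0,"delta_pos": [0,0,0],"spin": 0},{"hand": 0,"delta_pos": [0,0,0],"spin": 0},{"hand": 0,"delta_pos": [0,0,-0.2],"spin": 0},{"hand": 0,"delta_pos": [0,0,-0.5],"spin": 0},{"hand": 0,"delta_pos": [0,0,-0.5],"spin": 0}])

```text
t: 56.48
tcp_pos: [0.3335, -0.3052, 0.1256]
tcp_rot: [[0.965, -0.261, -0.002], [-0.261, -0.965, 0.001], [-0.002, -0.001, -1.0]]
contact_force: [0.9, 0.1, -3.2]
opening: 0.0178
finger_force: 58.9
```

```bash
python3 - <<'E'
from p import *
plan(.42,.0,.12,2.2)
plan(.5327,.1866,.12,2.2)
E
```

```text
t 56.48 tcp [ 0.3335 -0.3052  0.1256] yaw -15.1 open 0.0178 F [ 0.9  0.1 -3.2] q6 [-0.29 -0.36 -0.46 -0.   -1.47  1.6 ]
spin -0.1442 shift [ 0.982 -3.016  0.056] norm 3.17
t 56.48 tcp [ 0.3335 -0.3052  0.1256] yaw -15.1 open 0.0178 F [ 0.9  0.1 -3.2] q6 [-0.29 -0.36 -0.46 -0.   -1.47  1.6 ]
spin -0.1442 shift [ 2.179 -4.838  0.056] norm 5.31
```

Emit:
play_rows(commands=[{"hand": 0,"delta_pos": [0,0,0],"spin": -0.072},{"hand": 0,"delta_pos": [0,0,0],"spin": -0.072},{"hand": 0,"delta_pos": [0.15,-0.35,0],"spin": 0},{"hand": 0,"delta_pos": [0.21,-0.47,0],"spin": 0},{"hand": 0,"delta_pos": [0.21,-0.47,0],"spin": 0},{"hand": 0,"delta_pos": [0.21,-0.47,0],"spin": 0},{"hand": 0,"delta_pos": [0.21,-0.47,0],"spin": 0},{"hand": 0,"delta_pos": [0.21,-0.47,0],"spin": 0},{"hand": 0,"delta_pos": [0.21,-0.47,0],"spin": 0},{"hand": 0,"delta_pos": [0.21,-0.47,0],"spin": 0},{"hand": 0,"delta_pos": [0.21,-0.47,0],"spin": 0},{"hand": 0,"delta_pos": [0.21,-0.47,0],"spin": 0}])

```text
t: 57.98
tcp_pos: [0.5206, 0.1615, 0.1243]
tcp_rot: [[0.999, 0.038, -0.001], [0.038, -0.999, -0.0], [-0.001, 0.0, -1.0]]
contact_force: [0.3, -0.4, -2.1]
opening: 0.0178
finger_force: 59.2
```

Emit:
play_rows(commands=[{"hand": 0,"delta_pos": [0.139,-0.258,0],"spin": 0},{"hand": 0,"delta_pos": [0,0,0.2],"spin": 0},{"hand": 0,"delta_pos": [0,0,0.3],"spin": 0},{"hand": 0,"delta_pos": [0,0,0.2],"spin": 0},{"hand": 0,"delta_pos": [0,0,0.1],"spin": 0},{"hand": 0,"delta_pos": [0,0,0],"spin": 0}])

```text
t: 58.72
tcp_pos: [0.5329, 0.1853, 0.0442]
tcp_rot: [[0.999, 0.038, -0.002], [0.038, -0.999, -0.001], [-0.002, 0.001, -1.0]]
contact_force: [-0.1, -0.0, -3.1]
opening: 0.018
finger_force: 59.4
```

```bash
python3 - <<'E'
from p import *
plan(.5327,.1866,.009,2.2)
E
```

```text
t 58.73 tcp [0.5329 0.1853 0.0442] yaw 2.15 open 0.018 F [-0.1 -0.  -3.1] q6 [ 0.69  0.01 -0.29 -0.   -1.27  0.92]
spin -0.0004 shift [-0.002 -0.013  0.352] norm 0.35
```

Emit:
play_rows(commands=[{"hand": 0,"delta_pos": [0,0,0.18],"spin": 0},{"hand": 0,"delta_pos": [0,0,0.13],"spin": 0},{"hand": 0,"delta_pos": [0,0,0.04],"spin": 0},{"hand": 0,"delta_pos": [0,0,0],"spin": 0},{"hand": 0.38,"delta_pos": [0,0,0],"spin": 0},{"hand": 0.38,"delta_pos": [0,0,0],"spin": 0},{"hand": 0.38,"delta_pos": [0,0,0],"spin": 0},{"hand": 0.38,"delta_pos": [0,0,-0.2],"spin": 0},{"hand": 0.38,"delta_pos": [0,0,-0.5],"spin": 0},{"hand": 0,"delta_pos": [0,0,-0.6],"spin": 0},{"hand": 0,"delta_pos": [0,0,-0.6],"spin": 0}])

```text
t: 60.1
tcp_pos: [0.5334, 0.1859, 0.2025]
tcp_rot: [[0.999, 0.038, 0.001], [0.038, -0.999, 0.0], [0.001, -0.0, -1.0]]
contact_force: [0.9, 0.1, 0.7]
opening: 0.0001
finger_force: 0.0
```

```bash
python3 - <<'E'
from p import *
plan(.45,-.03,.23,-6.4)
plan(.591,-.2,.205,-6.4)
E
```

```text
t 60.1 tcp [0.5334 0.1859 0.2025] yaw 2.18 open 0.0001 F [0.9 0.1 0.7] q6 [ 0.69 -0.06 -0.06  0.   -1.56  0.92]
spin 0.0715 shift [-0.588  2.239 -0.275] norm 2.33
t 60.1 tcp [0.5334 0.1859 0.2025] yaw 2.18 open 0.0001 F [0.9 0.1 0.7] q6 [ 0.69 -0.06 -0.06  0.   -1.56  0.92]
spin 0.0715 shift [ 1.003  3.771 -0.025] norm 3.9
```

Emit:
play_rows(commands=[{"hand": 0,"delta_pos": [0,0,-0.1],"spin": 0.0715},{"hand": 0,"delta_pos": [0,0.37,0],"spin": 0},{"hand": 0,"delta_pos": [0,0.5,0],"spin": 0},{"hand": 0,"delta_pos": [0,0.5,0],"spin": 0},{"hand": 0,"delta_pos": [0,0.5,0],"spin": 0},{"hand": 0,"delta_pos": [0,0.5,0],"spin": 0},{"hand": 0,"delta_pos": [0,0.5,0],"spin": 0},{"hand": 0,"delta_pos": [0,0.5,0],"spin": 0},{"hand": 0,"delta_pos": [0,0.4,0],"spin": 0},{"hand": 0,"delta_pos": [0,0.1,0],"spin": 0},{"hand": 0,"delta_pos": [0,0,0],"spin": 0},{"hand": 0,"delta_pos": [0,0,0],"spin": 0}])

```text
t: 61.6
tcp_pos: [0.4907, -0.1976, 0.2103]
tcp_rot: [[0.994, -0.11, 0.0], [-0.11, -0.994, 0.0], [0.0, -0.0, -1.0]]
contact_force: [-0.1, 0.9, 0.1]
opening: 0.0001
finger_force: 0.0
```

```bash
python3 bolts.py; python3 - <<'E'
from p import *
c=cam('wrist');I,D=imaging.read_camera('wrist');W=cloud('wrist',D,c);H=cv2.cvtColor(I,cv2.COLOR_RGB2HSV)
k=((H[...,0]<8)|(H[...,0]>172))&(H[...,1]>120)&(abs(W[...,0]-.58)<.06)&(abs(W[...,1]+.2)<.06)
print('red',k.sum(),np.median(W[k],0),rectfit(W[k][:,:2]), W[k][:,2].min(),W[k][:,2].max())
print([(round(x['confidence'],2),W[int(x['at'][1]),int(x['at'][0])].round(3)) for x in mark_of('wrist','lever_pad')[:2]])
I,D=imaging.read_camera('top');W=cloud('top',D)
print('nuts',[(round(x['confidence'],2),W[int(x['at'][1]),int(x['at'][0])].round(3)) for x in mark_of('top','nut1') if x['confidence']>.2])
plan(.591,-.2,.19,-6.4)
a=cv2.resize(I[150:250,140:430],(800,276),interpolation=cv2.INTER_CUBIC)
save('t5.png',a,1)
E
```

```text
t 61.6 tcp [ 0.4907 -0.1976  0.2103] yaw -6.34 open 0.0001 F [-0.1  0.9  0.1] q6 [-0.   -0.15 -0.14 -0.   -1.58  1.46]
bolt 0.82 [0.6349 0.1933] [94.1 31.1] 2.3
bolt 0.79 [0.6356 0.2536] [94.2 34.1] 2.4
bolt 0.78 [0.5337 0.2486] [98.  33.7] 0.3
bolt 0.65 [0.5346 0.1873] [95.2 33.6] 0.0
cup 0.93 [ 0.387  -0.4731  0.003 ]
cup 0.69 [ 0.6003 -0.0181  0.003 ]
cup_handle 0.82 [ 0.6837 -0.0139  0.056 ]
cup_handle 0.82 [ 0.4382 -0.4931  0.056 ]
cup_lip 0.55 [ 0.3627 -0.4313  0.04  ]
mat 0.55 [ 0.5784 -0.0086  0.003 ]
mat 0.31 [0.5716 0.3495 0.003 ]
cup top pts 148 (array([ 0.6365, -0.0101]), array([98.9, 71. ]), -0.7) z p10/50/90 [0.0605 0.0642 0.0668]
slope rad [-0.002 -0.009]
t 61.9 tcp [ 0.4906 -0.1979  0.2103] yaw -6.35 open 0.0002 F [ 0.  -0.2  0.5] q6 [-0.   -0.15 -0.14  0.   -1.58  1.46]
spin 0.0971 shift [-1.974 -3.074  0.803] norm 3.74
red 3723 [ 0.58658575 -0.20091143  0.17251222] (array([ 0.5971, -0.1906]), array([74.2, 47.9]), 54.9) 0.03976338025568764 0.18045820952840422
[(0.9, array([ 0.593, -0.202,  0.167]))]
nuts [(0.64, array([0.592, 0.358, 0.027])), (0.55, array([0.544, 0.342, 0.016])), (0.44, array([0.554, 0.373, 0.004])), (0.44, array([0.48 , 0.371, 0.021])), (0.42, array([0.593, 0.336, 0.016])), (0.42, array([0.479, 0.339, 0.026]))]
t 62.1 tcp [ 0.4904 -0.1983  0.2102] yaw -6.39 open 0.0002 F [ 0.1  0.2 -0.8] q6 [-0.   -0.15 -0.14  0.   -1.58  1.46]
spin 0.0001 shift [ 1.001 -0.095  0.202] norm 1.03
```

View pics/t5.png

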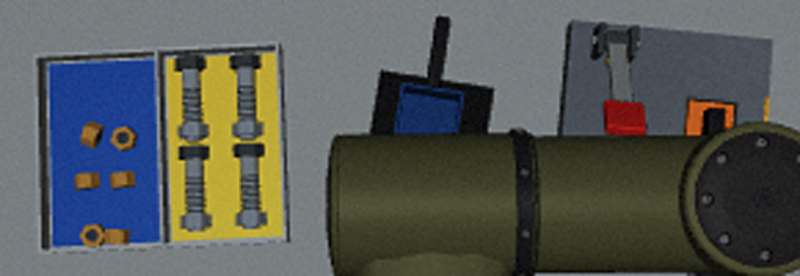

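All four bolts lie in the yellow bay, the six nuts in the blue bay, and the cup is on its mat. Now the lever.

Emit:
play_rows(commands=[{"hand": 0,"delta_pos": [0.3,0,0],"spin": 0},{"hand": 0,"delta_pos": [0.45,-0.05,0],"spin": 0},{"hand": 0,"delta_pos": [0.24,-0.03,0],"spin": 0},{"hand": 0,"delta_pos": [0,0,0.15],"spin": 0},{"hand": 0,"delta_pos": [0,0,0.15],"spin": 0},{"hand": 0,"delta_pos": [0,0,0.1],"spin": 0},{"hand": 0,"delta_pos": [-0.07,0,0.12],"spin": 0},{"hand": 0,"delta_pos": [-0.07,0,0.12],"spin": 0},{"hand": 0,"delta_pos": [-0.06,0,0.12],"spin": 0},{"hand": 0,"delta_pos": [-0.05,0,0.12],"spin": 0}])

```text
t: 63.35
tcp_pos: [0.5647, -0.1995, 0.1246]
tcp_rot: [[0.994, -0.111, 0.004], [-0.111, -0.994, -0.002], [0.004, 0.002, -1.0]]
contact_force: [-2.1, -0.3, 7.7]
opening: -0.0001
finger_force: 2.9
```

Emit:
play_rows(commands=[{"hand": 0,"delta_pos": [-0.04,0,0.12],"spin": 0},{"hand": 0,"delta_pos": [-0.03,0,0.12],"spin": 0},{"hand": 0,"delta_pos": [-0.02,0,0.1],"spin": 0},{"hand": 0,"delta_pos": [0,0,0.06],"spin": 0},{"hand": 0,"delta_pos": [0,0,0.03],"spin": 0},{"hand": 0,"delta_pos": [0,0,0],"spin": 0},{"hand": 0,"delta_pos": [0,0,0],"spin": 0}])

```text
t: 64.22
tcp_pos: [0.556, -0.1981, 0.0855]
tcp_rot: [[0.994, -0.11, 0.002], [-0.11, -0.994, -0.003], [0.003, 0.002, -1.0]]
contact_force: [-15.6, 9.3, 29.1]
opening: -0.0004
finger_force: 14.5
```

Emit:
play_rows(commands=[{"hand": 0,"delta_pos": [0,0,-0.02],"spin": 0},{"hand": 0,"delta_pos": [0,0,0],"spin": 0},{"hand": 0,"delta_pos": [0,0,-0.1],"spin": 0},{"hand": 0,"delta_pos": [0,0,-0.5],"spin": 0},{"hand": 0,"delta_pos": [-0.2,0,-0.5],"spin": 0},{"hand": 0,"delta_pos": [-0.5,0,0],"spin": 0},{"hand": 0,"delta_pos": [-0.5,0,0],"spin": 0},{"hand": 0,"delta_pos": [0,0,0],"spin": 0},{"hand": 0,"delta_pos": [0,0,0],"spin": 0}])

```text
t: 65.35
tcp_pos: [0.4368, -0.1843, 0.1912]
tcp_rot: [[0.994, -0.111, 0.001], [-0.111, -0.994, 0.0], [0.001, -0.0, -1.0]]
contact_force: [0.5, 0.4, 0.0]
opening: -0.0003
finger_force: 0.0
```

```bash
python3 - <<'E'
from p import *
state()
I,D=imaging.read_camera('scene');W=cloud('scene',D);H=cv2.cvtColor(I,cv2.COLOR_RGB2HSV)
k=((H[...,0]<8)|(H[...,0]>172))&(H[...,1]>120)&(abs(W[...,0]-.57)<.07)&(abs(W[...,1]+.2)<.06)&(W[...,2]>.05)
print('pad',k.sum(),np.median(W[k],0),np.percentile(W[k][:,2],[5,95]))
k=orange(H)&(abs(W[...,0]-.58)<.05)&(abs(W[...,1]+.315)<.04);print('block',k.sum(),np.median(W[k],0),np.percentile(W[k][:,2],[10,90]))
I,D=imaging.read_camera('top');W=cloud('top',D)
print([(round(x['confidence'],2),W[int(x['at'][1]),int(x['at'][0])].round(3)) for q in('cup','cup_handle') for x in mark_of('top',q)[:2]])
E
```

```text
t 65.35 tcp [ 0.4368 -0.1843  0.1912] yaw -6.39 open -0.0003 F [0.5 0.4 0. ] q6 [ 0.03 -0.31 -0.3  -0.   -1.57  1.43]
pad 162 [ 0.56013228 -0.19964132  0.08607229] [0.08151956 0.08909281]
block 295 [ 0.59123533 -0.32269134  0.03997364] [0.03740026 0.04270298]
[(0.88, array([ 0.39 , -0.46 ,  0.003])), (0.57, array([ 0.6  , -0.011,  0.   ])), (0.78, array([ 0.686, -0.017,  0.063])), (0.6, array([ 0.441, -0.508,  0.04 ]))]
```

The lever is latched (pad at 86 mm), the block is flush, and everything else is in place. Handing in.

```bash
python3 -c "
from rig import workorder
print(workorder.job_done())"
```

```text
the job is handed in; nothing more can be done
None
```

I handed the job in at about 65 s, with no verdict returned: by my last measurements the block is flush, the six nuts I found are in the blue bay, all four bolts are in the yellow bay, the empty cup is upright on its mat and the lever is latched down.

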